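# Make up the chair's and the clerk's sets for a meeting

### The job

Make up the two meeting sets from the stock rack. First lift the hold-down bar level out of the two upper brackets, both ends together, and lay it in the two lower rests at the back of the rack. Then stand the desk bell and the sand timer in the tray with two equal wells (the chair's set, one in each well, either way round), and the ink bottle and the knob stamp in the tray with the pen (the clerk's set: bottle in the larger well, stamp in the smaller), everything upright and nothing tipped over on the way.

Things in the scene. Friction and masses are not known exactly. Their poses are not given: they have to be found in the camera images.
- rack: Fixed wooden rack, length 356 along y. Origin under centre; +x to its back (away from robot), z up. mm: bays 68 square at x 0, y +-36, +-108, floor z 8, walls to z 29. Posts at y +-170, 12 thick: each has an upper open-topped U bracket (x 0, floor z 118, 22 wide, arms to z 151) and behind it a lower open-topped flared rest (x 78, floor z 48, 18 wide at floor, 38 at mouth, z 71).
- bar: Pale wooden hold-down bar with brass ends, loose, 14 mm wide (x) and high (z), 384 mm long (y), 0.12 kg. Origin: centre of its underside at mid-length, under its centre of mass. Starts in the rack's two upper U brackets, over the row of things (10 mm free below it); its middle is free to grip from above. Its underside must rise 35 mm to clear the bracket arms.
- desk_bell: Brass bell standing on its rim, loose, 62 mm across at the base, 93 mm high, upright handle up to 20 mm thick from z = 45 to 93 mm. Origin: centre of its underside, z up. Starts upright in any one of the rack's bays.
- sand_timer: Sand timer (hourglass) in a turned wooden frame, loose, 100 mm high; round wooden end discs 56 mm across and 8 mm thick (the upper one z = 92 to 100 mm) can be gripped by the rim. Origin: centre of its underside, z up. Starts upright in any one of the rack's bays.
- ink_bottle: Squat dark ink bottle, loose, body 52 mm wide up to z = 42 mm, black cap (fixed) 34 mm in diameter from z = 42 to 58 mm. Origin: centre of its underside, z up. Starts upright in any one of the rack's bays.
- knob_stamp: Turned brown wooden rubber stamp, loose, 74 mm high, foot 37 mm across up to z = 16 mm, narrow neck, knob 30 mm across, to be gripped at z = 45 to 70 mm. Origin: centre of its underside, z up. Starts upright in any one of the rack's bays.
- bell_tray: Chair's tray: dark wooden block 198 mm long (y) by 100 mm (x) by 18 mm high, fixed to the desk left or right of the rack, its long side pointing roughly away from the robot. Two equal round wells 78 mm in diameter at x = 0, y = +47 and -47 mm, floor at z = 8 mm. Origin: centre of its underside, z up.
- pen_set_tray: Clerk's tray: dark wooden block 198 mm long (y), 118 mm wide (x), 18 mm high, fixed to the desk on the other side of the rack, long side roughly away from the robot. A pen lies fixed in a groove at x = -41 mm. Round wells with floor at z = 8 mm: the larger, 68 mm in diameter, at x = 14, y = 45 mm; the smaller, 56 mm, at x = 14, y = -45 mm. Origin: centre of its underside, z up.
There are look-alikes about, which are no part of the job. What is shaped like the sand_timer but red or turquoise is not meant.

How it is judged:
By the outcome, as a careful person would: the job done as asked, in the order asked, and still so for the second after the job is handed in, with the robot touching nothing.
It also fails if it takes over 128 s, if anything falls off the work surface, if the arm or the gripper's body presses on something with over 40 N, if the wrist force passes 120 N, or if a joint passes its speed limit or range.

### The arm

A 7-joint arm with a two-finger parallel gripper is mounted at the origin on a cart in front of the work surface, level with it; the furniture and walls round the work are solid. World frame = base frame: x ahead of the robot, y to its left, z up, the work surface at z = 0. Lengths are in m, angles in rad, forces in N, time in s.
With the tool pointing down it reaches from about 0.425 to 0.925 m from the base axis. Payload 6.8 kg.
Tool frame: the origin (TCP) lies at the very end of the fingers, on their centre line; the grasp point (between the pads) lies 19 mm behind it; z points along the fingers, y is the line along which they close (so a half turn about z gives the same grasp; the last joint's range is limited). The gripper opens to 85 mm and grips with 20 to 120 N. Pads are 22 mm wide; open, the fingers measure 114 mm over their backs; the gripper's body (76 mm by 85 mm) begins 54 mm behind the grasp point. The pads swing forward as they close: fully open they stand 13 mm farther back than shut.
Start: joints at [1.108, 0.477, 0.022, 1.555, -0.011, 1.109, -0.083], TCP at [0.235, -0.633, 0.198] pointing down, gripper open.
Joint ranges: [-2.96, 2.96], [-0.34, 2.1], [-1.41, 1.46], [0.24, 2.44], [-1.37, 4.51], [0.17, 1.92], [-2.96, 2.96]. Speed limits (rad/s): [2.39, 2.39, 3.14, 3.14, 3.14, 3.14, 3.14].

### API

Orientations are given as a rotation vector (axis times angle).
In Python, from bench import get_obs, grab_frame, hand_in gives the robot as it stands.
- The arm moves only by the tool drive_tool, never from a script. Its argument "rows" is a list of rows, each an object with "offset": the shift along the tool's x, y, z as a fraction of full scale, a list of three; "rotation": the turn, a rotation vector about the tool's x, y, z as a fraction of full scale, a list of three; "claw": the opening, from 0 (shut) to 1 (fully open). In form: [{"offset": [tx, ty, tz], "rotation": [wx, wy, wz], "claw": claw}, ...]. A call has 1 to 20 rows; each row is the pose to reach, as a shift and turn from the pose commanded when the call began, along the tool's axes at that moment; what a row does not reach only later rows make up. Full scale, the value 1, is 0.15 m for a shift and 2 rad for a turn. A row lasts 1/12 s, in which the tool goes at most 41.7 mm and 7.16 degrees, less where a joint would pass 70% of its speed; a pose out of reach is approached as far as the arm can. A call with a number of a shift or a turn outside -1 to 1 is refused whole. A call with a gripper value outside its range is refused whole. The fingers move at their own pace and stop on an object; "force" is the grip in N (left out, the last holds). Time passes only in rows, so rows that repeat a pose let the fingers close. It gives the time, the measured TCP pose, the force, the opening and the grip force at its end, in the units of the state.
- get_obs(): the state, without advancing time (a new reading comes with each control period).
- grab_frame(name): name is "side" or "top" or "wrist"; returns a dict with "frame" (480x640x3 uint8, red, green, blue), "z_map" (480x640 float32, m along the optical axis (not along the pixel's ray), 0 where there is no reading), "vfov" (degrees; the focal length in pixels is half the picture's height over the tangent of half this angle, whatever the lens; pixels are square), "cx", "cy" (the principal point, pixels), "D" ([k1, k2, p1, p2, k3] as OpenCV has them; the pictures are not rectified), "R" (3x3) and "t" (3): a world point X has camera coordinates R X + t. Camera axes: x right, y down, z forward; pixel columns grow to the right and rows downward; lengths in m; the calibration is good to about 2 mm. A picture is of the moment at which its call begins.
- hand_in(): hands the job in; it is judged then, once.
The state is a dict: "clock": time; "joints": joint angles; "qvel": joint speeds; "tau": joint torques, N m; "tcp_pos": TCP position; "orientation": TCP orientation; "contact_force": force on the tool from outside, world axes, zero at the start; "moment": the same for the moment, N m; "grip_width": finger opening in m; "gripper_force": force on a finger pad.
Only numpy, scipy, OpenCV 4.12 (cv2) and the standard library are available. Lean on these libraries where they do the work, as an engineer would, in place of code of your own. Each camera call takes 0.05 s, during which the arm holds its last target. There are 200 camera calls.

## Working session

There is one attempt and no reset: what is moved stays moved. The work goes in short steps, Python scripts to look and compute and a tool call to move; the robot and the scene stay as the last step left them, time stands still between calls to the robot, and variables do not carry over. Pictures are saved under pics/ and viewed, at most 14 in all, crops included, and the job is handed in when it is done.

Besides the shell and the picture viewer there is one more tool, called after "Call:" by a JSON object that holds its "name" and its "arguments". drive_tool: Moves the arm, as the interface text tells. Its arguments: {"type":"object","properties":{"rows":{"type":"array","items":{"type":"object","properties":{"offset":{"type":"array","items":{"type":"number"}},"rotation":{"type":"array","items":{"type":"number"}},"claw":{"type":"number"}}}},"force":{"type":"number"}},"required":["rows"]}

```bash
mkdir -p pics; cat > h.py <<'E'
import numpy as np,cv2,pickle
from bench import get_obs,grab_frame
def snap(name,fn):
    f=grab_frame(name); pickle.dump(f,open(f'pics/{fn}.pkl','wb')); cv2.imwrite(f'pics/{fn}.png',f['frame'][:,:,::-1]); return f
def load(fn): return pickle.load(open(f'pics/{fn}.pkl','rb'))
def K(f):
    F=240/np.tan(np.radians(f['vfov'])/2); return np.array([[F,0,f['cx']],[0,F,f['cy']],[0,0,1.]])
def cloud(f):
    v,u=np.mgrid[0:480,0:640]; p=np.stack([u,v],-1).reshape(-1,1,2).astype(np.float64)
    n=cv2.undistortPoints(p,K(f),np.array(f['D'],float)).reshape(480,640,2)
    z=f['z_map'][...,None]; c=np.concatenate([n*z,z],-1)
    X=(c-np.array(f['t']))@np.array(f['R']); X[f['z_map']==0]=np.nan; return X
def proj(f,X):
    return cv2.projectPoints(np.atleast_2d(np.array(X,float)),cv2.Rodrigues(np.array(f['R'],float))[0],np.array(f['t'],float),K(f),np.array(f['D'],float))[0].reshape(-1,2)
E
python3 - <<'E'
from h import *
for n in('side','top','wrist'):
    f=snap(n,n+'0'); print(n,f['vfov'],f['D'],-np.array(f['R']).T@f['t'],(f['z_map']>0).mean())
print(get_obs())
E
```

```text
side 49.68131092225486 [-0.01310373  0.          0.          0.          0.        ] [0.13118345 1.00575405 0.72388489] 0.9786295572916667
top 50.91079852093021 [0.01089185 0.         0.         0.         0.        ] [0.38125149 0.00698174 1.30442353] 0.9960611979166667
wrist 71.15025314346869 [-0.06406559  0.          0.          0.          0.        ] [ 0.31480322 -0.60281698  0.37300928] 0.9959244791666667
{'clock': 0.15, 'joints': array([ 1.10786566,  0.47764666,  0.02235354,  1.55617589, -0.01148646,
        1.1092936 , -0.0830865 ]), 'qvel': array([ 0.00053468, -0.00324266,  0.00036381, -0.0043654 , -0.00034234,
        0.00072496, -0.0003148 ]), 'tau': array([ 2.53451617e-03, -5.96925044e+01,  1.60982721e+00, -2.81489164e+01,
        1.26150585e-02,  6.57221492e-03,  1.07762946e-05]), 'tcp_pos': array([ 0.23433458, -0.6325065 ,  0.19734525]), 'orientation': array([-3.09094310e+00, -5.54258299e-01,  5.60352505e-04]), 'contact_force': array([-0.00641466,  0.63148637,  0.01350011]), 'moment': array([-0.02939785,  0.02144258,  0.02041097]), 'gripper_force': 0.0, 'grip_width': 0.08539735946903725}
```

View pics/top0.png

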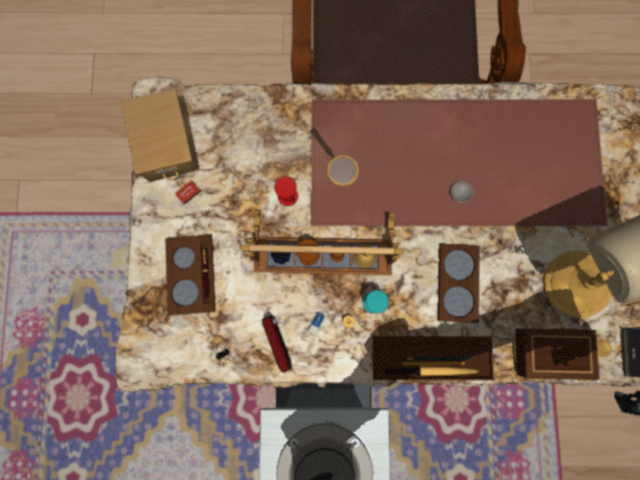

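View pics/side0.png

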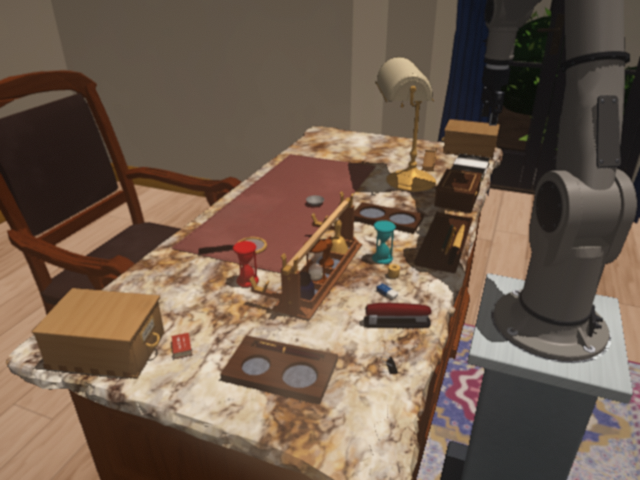

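The top view shows the rack centred near (322,258). From left to right, its bays hold the ink bottle (282,257), the timer (308,252), the stamp (337,256) and the bell (365,258). The pen tray is at (190,274), with its pen on the right and its larger well nearest the robot. The bell tray is at (459,283). The red timer (287,190) and turquoise timer (376,301) are look-alikes outside the rack.

```bash
python3 - <<'E'
from h import *
f=load('top0'); X=cloud(f)
for n,(u,v) in dict(barL=(248,250),barM=(320,251),barR=(395,252),ink=(282,258),timer=(308,257),stamp=(337,257),bell=(365,259),pw1=(185,292),pw2=(184,258),bw1=(459,265),bw2=(459,301),turq=(376,301),red=(287,190),desk=(230,330)).items():
    print(n,np.round(X[v,u],3))
o=get_obs(); w=load('wrist0'); Rt=cv2.Rodrigues(o['orientation'])[0]
print(Rt.round(3)); print('wrist cam in tool', (Rt.T@(-np.array(w['R']).T@w['t']-o['tcp_pos'])).round(3),(np.array(w['R'])@Rt).round(3))
E
```

```text
barL [0.529 0.178 0.134]
barM [0.527 0.01  0.135]
barR [ 0.524 -0.166  0.135]
ink [0.518 0.104 0.066]
timer [0.516 0.038 0.108]
stamp [ 0.519 -0.032  0.079]
bell [ 0.517 -0.102  0.053]
pw1 [0.437 0.356 0.003]
pw2 [0.524 0.361 0.01 ]
bw1 [ 0.506 -0.348  0.008]
bw2 [ 0.414 -0.344  0.012]
turq [ 0.411 -0.122  0.106]
red [0.681 0.091 0.101]
desk [ 0.341  0.24  -0.005]
[[ 0.938  0.347 -0.001]
 [ 0.347 -0.938  0.001]
 [-0.    -0.001 -1.   ]]
wrist cam in tool [ 0.086 -0.    -0.176] [[ 0.001  1.     0.001]
 [-0.945  0.001 -0.328]
 [-0.328 -0.     0.945]]
```

Call:
{"name": "drive_tool", "arguments": {"rows": [{"offset": [0, 0, -0.5], "rotation": [0, 0, 0], "claw": 1}, {"offset": [0, 0, -1], "rotation": [0, 0, 0], "claw": 1}, {"offset": [0.5, -0.5, -1], "rotation": [0, 0, 0], "claw": 1}, {"offset": [0.93, -0.94, -1], "rotation": [0, 0, 0], "claw": 1}, {"offset": [0.93, -0.94, -1], "rotation": [0, 0, 0], "claw": 1}, {"offset": [0.93, -0.94, -1], "rotation": [0, 0, 0], "claw": 1}, {"offset": [0.93, -0.94, -1], "rotation": [0, 0, 0], "claw": 1}, {"offset": [0.93, -0.94, -1], "rotation": [0, 0, 0], "claw": 1}, {"offset": [0.93, -0.94, -1], "rotation": [0, 0, 0], "claw": 1}, {"offset": [0.93, -0.94, -1], "rotation": [0, 0, 0], "claw": 1}, {"offset": [0.93, -0.94, -1], "rotation": [0, 0, 0], "claw": 1}, {"offset": [0.93, -0.94, -1], "rotation": [0, 0, 0], "claw": 1}]}}

```text
clock: 1.15
tcp_pos: [0.315, -0.4535, 0.3473]
orientation: [-3.092, -0.55, 0.002]
contact_force: [-0.2, -0.1, 0.4]
grip_width: 0.0856
gripper_force: 0.0
```

```bash
python3 - <<'E'
from h import *
f=snap('wrist','w1'); o=get_obs(); print(o['clock'],o['tcp_pos'],o['joints'])
E
```

```text
1.2 [ 0.31519861 -0.4533409   0.34728951] [ 0.8975898   0.17007301 -0.0553884   1.64304072  0.00990256  1.33011484
 -0.37786147]
```

Call:
{"name": "drive_tool", "arguments": {"rows": [{"offset": [0.5, -0.5, 0], "rotation": [0, 0, 0], "claw": 1}, {"offset": [0.93, -0.94, 0], "rotation": [0, 0, 0], "claw": 1}, {"offset": [0.93, -0.94, 0], "rotation": [0, 0, 0], "claw": 1}, {"offset": [0.93, -0.94, 0], "rotation": [0, 0, 0], "claw": 1}, {"offset": [0.93, -0.94, 0], "rotation": [0, 0, 0], "claw": 1}, {"offset": [0.93, -0.94, 0], "rotation": [0, 0, 0], "claw": 1}, {"offset": [0.93, -0.94, 0], "rotation": [0, 0, 0], "claw": 1}, {"offset": [0.93, -0.94, 0], "rotation": [0, 0, 0], "claw": 1}, {"offset": [0.93, -0.94, 0], "rotation": [0, 0, 0], "claw": 1}, {"offset": [0.93, -0.94, 0], "rotation": [0, 0, 0], "claw": 1}]}}

```text
clock: 2.03
tcp_pos: [0.3974, -0.2732, 0.3478]
orientation: [-3.093, -0.549, 0.001]
contact_force: [0.1, -0.5, -0.1]
grip_width: 0.0856
gripper_force: 0.0
```

```bash
python3 - <<'E'
from h import *
f=snap('wrist','w2'); o=get_obs(); print(o['clock'],o['tcp_pos'],o['joints'])
E
```

```text
2.0833 [ 0.39749604 -0.27294082  0.34787523] [ 0.68289686  0.0516004  -0.21932014  1.77658358  0.01163159  1.31510029
 -0.75779814]
```

Call:
{"name": "drive_tool", "arguments": {"rows": [{"offset": [0.5, -0.5, 0], "rotation": [0, 0, 0], "claw": 1}, {"offset": [0.93, -0.94, 0], "rotation": [0, 0, 0], "claw": 1}, {"offset": [0.93, -0.94, 0], "rotation": [0, 0, -0.61], "claw": 1}, {"offset": [0.93, -0.94, 0], "rotation": [0, 0, -0.61], "claw": 1}, {"offset": [0.93, -0.94, 0], "rotation": [0, 0, -0.61], "claw": 1}, {"offset": [0.93, -0.94, 0], "rotation": [0, 0, -0.61], "claw": 1}, {"offset": [0.93, -0.94, 0], "rotation": [0, 0, -0.61], "claw": 1}, {"offset": [0.93, -0.94, 0], "rotation": [0, 0, -0.61], "claw": 1}, {"offset": [0.93, -0.94, 0], "rotation": [0, 0, -0.61], "claw": 1}, {"offset": [0.93, -0.94, 0], "rotation": [0, 0, -0.61], "claw": 1}, {"offset": [0.93, -0.94, 0], "rotation": [0, 0, -0.61], "claw": 1}, {"offset": [0.93, -0.94, 0], "rotation": [0, 0, -0.61], "claw": 1}, {"offset": [0.93, -0.94, 0], "rotation": [0, 0, -0.61], "claw": 1}, {"offset": [0.93, -0.94, 0], "rotation": [0, 0, -0.61], "claw": 1}, {"offset": [0.93, -0.94, 0], "rotation": [0, 0, -0.61], "claw": 1}, {"offset": [0.93, -0.94, 0], "rotation": [0, 0, -0.61], "claw": 1}, {"offset": [0.93, -0.94, 0], "rotation": [0, 0, -0.61], "claw": 1}, {"offset": [0.93, -0.94, 0], "rotation": [0, 0, -0.61], "claw": 1}]}}

```text
clock: 3.58
tcp_pos: [0.48, -0.091, 0.3481]
orientation: [2.218, 2.225, 0.0]
contact_force: [-0.1, -0.3, -0.2]
grip_width: 0.0855
gripper_force: 0.0
```

```bash
python3 - <<'E'
from h import *
f=snap('wrist','w3'); o=get_obs(); print(o['clock'],o['tcp_pos'],o['orientation'],o['joints'])
E
```

```text
3.6333 [ 0.47999636 -0.09093098  0.34809693] [2.21769666e+00 2.22517639e+00 3.37849562e-06] [ 0.49922376  0.08038595 -0.46585442  1.75081092  0.03725169  1.31909479
  0.02875168]
```

View pics/w3.png

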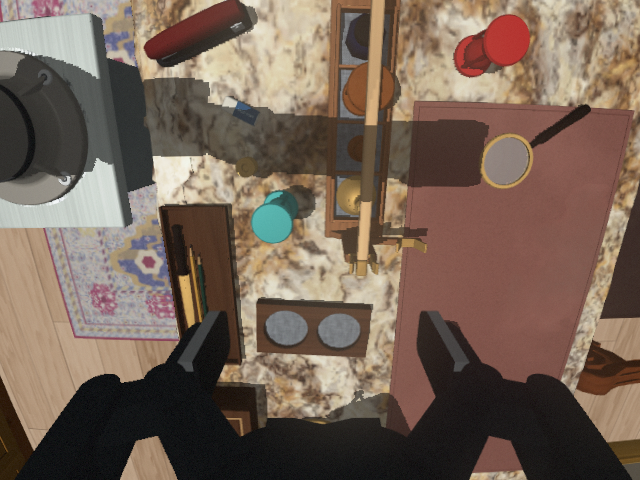

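View pics/w1.png

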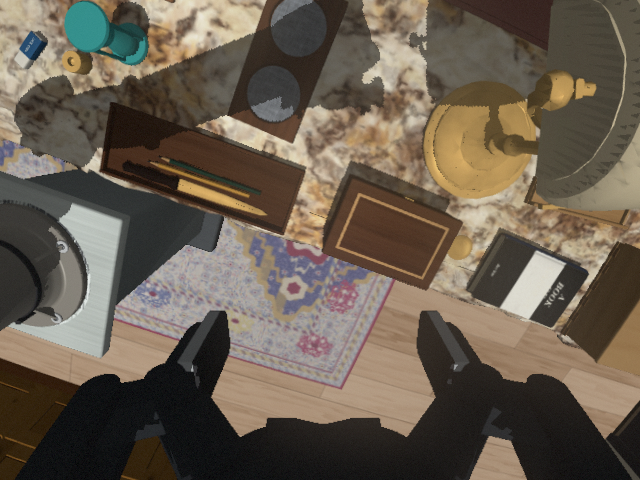

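w3 shows the rack with the bar running from (380,0) to (362,275). Below it are the ink bottle (365,35), the wooden timer disc (369,89), the stamp knob (362,150) and the bell (350,197). The bell tray's wells are at (287,328) and (339,331). The turquoise timer is at (275,218) and the red one at (510,40). w1 shows the bell tray, with wells at (298,25) and (273,95), and the lamp on the right, well out of the way.

```bash
cat > m.py <<'E'
from h import *
def rect(P):
    (c,s,a)=cv2.minAreaRect(P[:,:2].astype(np.float32)); 
    b=cv2.boxPoints((c,s,a)); e=b[1]-b[0],b[2]-b[1]; l=max(e,key=np.linalg.norm)
    return np.round(c,4),np.round(sorted(s),4),round(np.degrees(np.arctan2(l[1],l[0]))%180,2)
def sel(X,x0,x1,y0,y1,z0,z1):
    m=(X[...,0]>x0)&(X[...,0]<x1)&(X[...,1]>y0)&(X[...,1]<y1)&(X[...,2]>z0)&(X[...,2]<z1)
    return X[m]
E
python3 - <<'E'
from m import *
for n in('top0','w3','w1','w2','side0'):
    X=cloud(load(n)); print(n)
    D=sel(X,.3,.45,-.1,.15,-.02,.02); print(' desk z',np.median(D[:,2]).round(4) if len(D) else '')
    B=sel(X,.48,.57,-.22,.23,.126,.141)
    if len(B)>50: print(' bar',len(B),rect(B),np.median(B[:,2]).round(4), 'line',np.polyfit(B[:,1],B[:,0],1).round(4),B[:,1].min(),B[:,1].max())
    T=sel(X,.36,.56,-.42,-.27,.012,.024); 
    if len(T)>50: print(' belltray',len(T),rect(T),np.median(T[:,2]).round(4))
    T=sel(X,.36,.6,.26,.45,.013,.024)
    if len(T)>50: print(' pentray',len(T),rect(T),np.median(T[:,2]).round(4))
    for k,a in dict(ink=(.45,.57,.07,.14,.05,.085),timer=(.45,.57,.0,.075,.095,.118),stamp=(.45,.57,-.07,0,.065,.1),bell=(.45,.57,-.14,-.07,.07,.115)).items():
        P=sel(X,*a)
        if len(P)>10: print(' ',k,len(P),P.min(0).round(4),P.max(0).round(4),np.percentile(P[:,2],95).round(4))
E
```

```text
top0
 desk z -0.0004
 bar 1009 (array([0.531 , 0.0052]), array([0.0285, 0.3805]), np.float32(88.76)) 0.1328 line [0.0235 0.5307] -0.1850486108005932 0.19538516717679938
 belltray 1838 (array([ 0.4598, -0.344 ]), array([0.1021, 0.1985]), np.float32(176.49)) 0.0183
 pentray 2586 (array([0.481 , 0.3439]), array([0.1233, 0.1978]), np.float32(4.6)) 0.0189
  ink 93 [0.5155 0.0938 0.0513] [0.5334 0.1264 0.0718] 0.0711
  timer 275 [0.5056 0.0122 0.101 ] [0.5599 0.0647 0.1149] 0.1123
  stamp 47 [ 0.5172 -0.0468  0.0662] [ 0.5476 -0.0196  0.0848] 0.0841
  bell 18 [ 0.5189 -0.1134  0.0849] [ 0.5243 -0.0962  0.1027] 0.1027
w3
 desk z -0.0016
 bar 3540 (array([ 0.5364, -0.0307]), array([0.0294, 0.3067]), np.float32(86.95)) 0.1317 line [0.0231 0.5332] -0.18365078721201697 0.12266796985965187
 belltray 3127 (array([ 0.4627, -0.3428]), array([0.1021, 0.1977]), np.float32(176.79)) 0.0177
  ink 385 [0.5185 0.0956 0.0511] [0.5354 0.129  0.0686] 0.0674
  timer 1269 [0.5067 0.0137 0.1034] [0.5622 0.0677 0.1111] 0.1093
  stamp 170 [ 0.5197 -0.046   0.0678] [ 0.5492 -0.0178  0.0832] 0.0818
  bell 54 [ 0.52
[... 616 characters left out ...]
828] 0.0816
  bell 81 [ 0.522  -0.1115  0.0717] [ 0.5284 -0.0959  0.1008] 0.0995
side0
 desk z -0.0015
 bar 627 (array([0.5333, 0.0085]), array([0.0313, 0.3844]), np.float32(88.69)) 0.1313 line [0.0225 0.5316] -0.18357795733359733 0.2007679776748718
 belltray 661 (array([ 0.4607, -0.343 ]), array([0.1123, 0.1985]), np.float32(176.22)) 0.0171
 pentray 3568 (array([0.4834, 0.3443]), array([0.1224, 0.1995]), np.float32(4.82)) 0.0186
  ink 131 [0.5165 0.0971 0.0509] [0.5455 0.1312 0.0684] 0.0673
  timer 169 [0.5063 0.0157 0.0962] [0.5611 0.0734 0.1177] 0.1097
  stamp 63 [ 0.5186 -0.042   0.065 ] [ 0.5444 -0.0154  0.0845] 0.0826
  bell 74 [ 0.5212 -0.1099  0.0709] [ 0.5384 -0.0904  0.1007] 0.0991
```

Call:
{"name": "drive_tool", "arguments": {"rows": [{"offset": [0.3, 0.2, 0.4], "rotation": [0, 0, 0.013], "claw": 0.6}, {"offset": [0.65, 0.35, 0.8], "rotation": [0, 0, 0.013], "claw": 0.6}, {"offset": [0.65, 0.35, 0.8], "rotation": [0, 0, 0.013], "claw": 0.6}, {"offset": [0.65, 0.35, 0.8], "rotation": [0, 0, 0.013], "claw": 0.6}, {"offset": [0.65, 0.35, 0.8], "rotation": [0, 0, 0.013], "claw": 0.6}, {"offset": [0.65, 0.35, 0.8], "rotation": [0, 0, 0.013], "claw": 0.6}, {"offset": [0.65, 0.35, 0.8], "rotation": [0, 0, 0.013], "claw": 0.6}, {"offset": [0.65, 0.35, 0.8], "rotation": [0, 0, 0.013], "claw": 0.6}, {"offset": [0.65, 0.35, 0.8], "rotation": [0, 0, 0.013], "claw": 0.6}]}}

```text
clock: 4.38
tcp_pos: [0.5328, 0.0055, 0.2294]
orientation: [2.247, 2.193, 0.002]
contact_force: [-0.2, -0.2, 1.1]
grip_width: 0.0514
gripper_force: 0.0
```

```bash
python3 - <<'E'
from m import *
f=snap('wrist','w4'); o=get_obs(); print(o['clock'],o['tcp_pos'],o['orientation'],o['grip_width'])
for n in ('w4','w3','side0','top0'):
    X=cloud(load(n))
    for y0,y1 in((-.06,-.02),(-.02,.02),(.02,.06),(.06,.1)):
        B=sel(X,.51,.56,y0,y1,.125,.142)
        if len(B)>15: t=B[B[:,2]>np.median(B[:,2])-.003]; print(n,y0,len(t),np.percentile(t[:,0],[2,50,98]).round(4),np.percentile(t[:,2],[5,50,95]).round(4))
E
```

```text
4.4333 [0.53263847 0.00564466 0.2293365 ] [2.24654951e+00 2.19317301e+00 1.73750096e-03] 0.05104273329047175
w4 -0.06 612 [0.5261 0.5328 0.5393] [0.1304 0.1318 0.1328]
w4 -0.02 711 [0.5267 0.5334 0.54  ] [0.1302 0.1318 0.1329]
w4 0.02 822 [0.528  0.5347 0.5414] [0.1302 0.1318 0.1329]
w4 0.06 882 [0.5292 0.5356 0.542 ] [0.1301 0.1318 0.1331]
w3 -0.06 437 [0.5258 0.5324 0.5392] [0.1301 0.1317 0.1332]
w3 -0.02 478 [0.5267 0.5334 0.5404] [0.1301 0.1318 0.1332]
w3 0.02 494 [0.5281 0.5345 0.5412] [0.13   0.1317 0.1332]
w3 0.06 565 [0.5285 0.5352 0.5423] [0.1302 0.1317 0.1332]
side0 -0.06 52 [0.5248 0.5302 0.5382] [0.1287 0.1313 0.1339]
side0 -0.02 49 [0.5255 0.5321 0.5396] [0.1293 0.1313 0.1331]
side0 0.02 57 [0.5258 0.5315 0.5401] [0.1294 0.1316 0.1339]
side0 0.06 59 [0.5272 0.5331 0.5411] [0.1294 0.1316 0.133 ]
top0 -0.06 98 [0.5242 0.5304 0.5367] [0.1301 0.1328 0.1365]
top0 -0.02 91 [0.5243 0.5296 0.5367] [0.1304 0.1333 0.1369]
top0 0.02 93 [0.5246 0.5316 0.539 ] [0.1305 0.1331 0.1362]
top0 0.06 93 [0.5267 0.532  0.539 ] [0.1304 0.1331 0.1362]
```

View pics/w4.png

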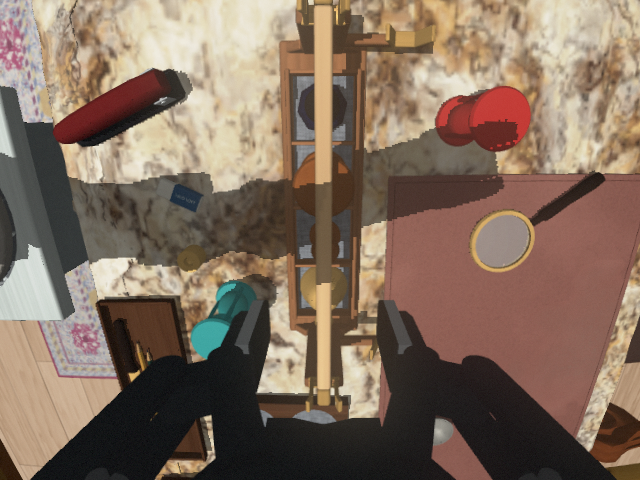

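w4 shows the bar between the fingers at column 323. The brown timer disc (322,183), stamp and bell are underneath. The bar's centre line is at x≈0.5335 at mid-length, with its top at z≈0.132. I'll descend and grip it.

Call:
{"name": "drive_tool", "arguments": {"force": 80, "rows": [{"offset": [0.007, 0.006, 0.25], "rotation": [0, 0, 0], "claw": 0.6}, {"offset": [0.007, 0.006, 0.5], "rotation": [0, 0, 0], "claw": 0.6}, {"offset": [0.007, 0.006, 0.68], "rotation": [0, 0, 0], "claw": 0.6}, {"offset": [0.007, 0.006, 0.76], "rotation": [0, 0, 0], "claw": 0.6}, {"offset": [0.007, 0.006, 0.76], "rotation": [0, 0, 0], "claw": 0.6}, {"offset": [0.007, 0.006, 0.76], "rotation": [0, 0, 0], "claw": 0.6}, {"offset": [0.007, 0.006, 0.76], "rotation": [0, 0, 0], "claw": 0.1}, {"offset": [0.007, 0.006, 0.76], "rotation": [0, 0, 0], "claw": 0}, {"offset": [0.007, 0.006, 0.76], "rotation": [0, 0, 0], "claw": 0}, {"offset": [0.007, 0.006, 0.76], "rotation": [0, 0, 0], "claw": 0}, {"offset": [0.007, 0.006, 0.76], "rotation": [0, 0, 0], "claw": 0}, {"offset": [0.007, 0.006, 0.76], "rotation": [0, 0, 0], "claw": 0}, {"offset": [0.007, 0.006, 0.76], "rotation": [0, 0, 0], "claw": 0}, {"offset": [0.007, 0.006, 0.76], "rotation": [0, 0, 0], "claw": 0}, {"offset": [0.007, 0.006, 0.76], "rotation": [0, 0, 0], "claw": 0}]}}

```text
clock: 5.68
tcp_pos: [0.533, 0.0078, 0.114]
orientation: [-2.246, -2.197, 0.0]
contact_force: [0.1, 0.3, 0.3]
grip_width: -0.0004
gripper_force: 0.0
```

```bash
python3 - <<'E'
from m import *
f=snap('wrist','w5'); o=get_obs(); print(o['clock'],o['tcp_pos'],o['grip_width'],o['gripper_force'])
X=cloud(f)
B=sel(X,.51,.56,.06,.1,.125,.165);print(np.percentile(B,[2,50,98],axis=0))
s=snap('side','s5');t=snap('top','t5')
a=cv2.resize(s['frame'][200:330,260:380],None,fx=4,fy=4);b=cv2.resize(f['frame'][150:480,200:440],None,fx=1.3,fy=1.57)
cv2.imwrite('pics/c5.png',np.hstack([a[:518,:],b[:518]])[:,:,::-1])
E
```

```text
5.7333 [0.5330016  0.00779338 0.11405551] -1.7477313337835952e-05 0.0
[[0.52930231 0.06087783 0.12970836]
 [0.53578347 0.08108985 0.1318247 ]
 [0.54250349 0.09924032 0.13324846]]
```

View pics/c5.png

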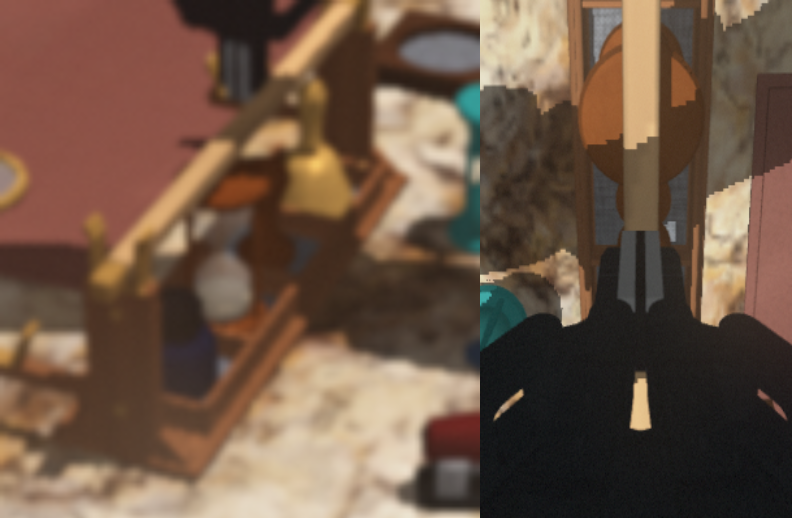

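```bash
python3 - <<'E'
from m import *
f=load('w5');X=cloud(f);o=get_obs()
for v in range(270,360,8): print(v,[tuple(X[v,u].round(3)) for u in(305,316,323,332)])
s=load('s5'); print('proj TCP side',proj(s,[o['tcp_pos'],[.5335,.0078,.132]]),'wrist',proj(f,[o['tcp_pos'],[.5335,.0078,.132]]))
XS=cloud(s)
P=sel(XS,.50,.57,-.02,.03,.1,.2);print(len(P));print(P[::6].round(3))
E
```

```text
270 [(np.float64(0.517), np.float64(-0.025), np.float64(0.018)), (np.float64(0.531), np.float64(0.025), np.float64(0.133)), (np.float64(0.534), np.float64(0.025), np.float64(0.132)), (np.float64(0.539), np.float64(0.024), np.float64(0.132))]
278 [(np.float64(0.517), np.float64(-0.033), np.float64(0.017)), (np.float64(0.531), np.float64(0.02), np.float64(0.131)), (np.float64(0.534), np.float64(0.02), np.float64(0.132)), (np.float64(0.539), np.float64(0.02), np.float64(0.133))]
286 [(np.float64(0.516), np.float64(-0.045), np.float64(0.008)), (np.float64(0.531), np.float64(0.016), np.float64(0.133)), (np.float64(0.534), np.float64(0.016), np.float64(0.133)), (np.float64(0.539), np.float64(0.015), np.float64(0.131))]
294 [(np.float64(0.516), np.float64(-0.054), np.float64(0.008)), (np.float64(0.53), np.float64(0.011), np.float64(0.132)), (np.float64(0.534), np.float64(0.011), np.float64(0.133)), (np.float64(0.539), np.float64(0.01), np.float64(0.131))]
302 [(np.float64(0.515), np.float64(-0.061), np.float64(0.009)), (np.float64(0.531), np.float64(0.019), np.float64(0.156)), (np.float64(0
[... 2811 characters left out ...]
63]
 [ 0.524  0.014  0.164]
 [ 0.54   0.018  0.16 ]
 [ 0.524  0.019  0.164]
 [ 0.54   0.018  0.158]
 [ 0.524  0.019  0.161]
 [ 0.534  0.019  0.157]
 [ 0.522  0.012  0.156]
 [ 0.526  0.021  0.157]
 [ 0.533  0.017  0.151]
 [ 0.528  0.022  0.152]
 [ 0.529 -0.019  0.131]
 [ 0.528 -0.017  0.129]
 [ 0.529 -0.006  0.132]
 [ 0.533  0.003  0.133]
 [ 0.525 -0.017  0.125]
 [ 0.529 -0.     0.13 ]
 [ 0.537  0.012  0.132]
 [ 0.526  0.001  0.128]
 [ 0.533  0.016  0.132]
 [ 0.526 -0.005  0.122]
 [ 0.527  0.018  0.131]
 [ 0.534  0.027  0.132]
 [ 0.527  0.007  0.123]
 [ 0.526  0.015  0.124]
 [ 0.527  0.025  0.124]
 [ 0.53   0.019  0.109]
 [ 0.525  0.018  0.107]
 [ 0.525  0.024  0.108]
 [ 0.521  0.027  0.107]]
```

Both cameras put the shut fingertips at z≈0.150, while the reported TCP is at 0.114. The fingers therefore really end about 36 mm higher than reported, and they closed above the bar without touching it. I'll open, go 35 mm lower and grip again.

Call:
{"name": "drive_tool", "arguments": {"force": 80, "rows": [{"offset": [0, 0.003, 0], "rotation": [0, 0, 0], "claw": 0.6}, {"offset": [0, 0.003, 0], "rotation": [0, 0, 0], "claw": 0.6}, {"offset": [0, 0.003, 0], "rotation": [0, 0, 0], "claw": 0.6}, {"offset": [0, 0.003, 0], "rotation": [0, 0, 0], "claw": 0.6}, {"offset": [0, 0.003, 0], "rotation": [0, 0, 0], "claw": 0.6}, {"offset": [0, 0.003, 0.1], "rotation": [0, 0, 0], "claw": 0.6}, {"offset": [0, 0.003, 0.16], "rotation": [0, 0, 0], "claw": 0.6}, {"offset": [0, 0.003, 0.22], "rotation": [0, 0, 0], "claw": 0.6}, {"offset": [0, 0.003, 0.22], "rotation": [0, 0, 0], "claw": 0.6}, {"offset": [0, 0.003, 0.22], "rotation": [0, 0, 0], "claw": 0.6}]}}

```text
clock: 6.67
tcp_pos: [0.533, 0.0078, 0.0805]
orientation: [-2.245, -2.196, 0.002]
contact_force: [-0.4, 0.5, -0.8]
grip_width: 0.0509
gripper_force: 0.0
```

Call:
{"name": "drive_tool", "arguments": {"force": 80, "rows": [{"offset": [0, 0, 0], "rotation": [0, 0, 0], "claw": 0.1}, {"offset": [0, 0, 0], "rotation": [0, 0, 0], "claw": 0}, {"offset": [0, 0, 0], "rotation": [0, 0, 0], "claw": 0}, {"offset": [0, 0, 0], "rotation": [0, 0, 0], "claw": 0}, {"offset": [0, 0, 0], "rotation": [0, 0, 0], "claw": 0}, {"offset": [0, 0, 0], "rotation": [0, 0, 0], "claw": 0}, {"offset": [0, 0, 0], "rotation": [0, 0, 0], "claw": 0}, {"offset": [0, 0, 0], "rotation": [0, 0, 0], "claw": 0}]}}

```text
clock: 7.33
tcp_pos: [0.534, 0.0079, 0.0819]
orientation: [2.245, 2.196, 0.001]
contact_force: [-0.5, -0.7, 6.1]
grip_width: 0.0119
gripper_force: 79.8
```

```bash
python3 - <<'E'
from m import *
f=snap('wrist','w6'); o=get_obs(); print(o['clock'],o['tcp_pos'],o['grip_width'],o['gripper_force'],o['contact_force'])
X=cloud(f)
B=sel(X,.51,.56,.06,.1,.125,.165);print(np.percentile(B,[2,50,98],axis=0).round(4))
s=snap('side','s6');P=sel(cloud(s),.50,.57,-.02,.03,.1,.17);print(P[np.argsort(P[:,2])][:60:4].round(3))
E
```

```text
7.3833 [0.53397876 0.00783415 0.0818448 ] 0.011652351269409934 79.845210313797 [-1.67072503 -0.59051133  5.69661333]
[[0.5299 0.0609 0.1297]
 [0.5365 0.0814 0.1318]
 [0.5429 0.0993 0.1332]]
[[0.532 0.013 0.106]
 [0.518 0.029 0.107]
 [0.529 0.025 0.107]
 [0.518 0.021 0.108]
 [0.521 0.028 0.108]
 [0.521 0.02  0.109]
 [0.523 0.028 0.11 ]
 [0.522 0.011 0.118]
 [0.523 0.021 0.12 ]
 [0.528 0.016 0.122]
 [0.521 0.015 0.123]
 [0.55  0.012 0.123]
 [0.516 0.013 0.125]
 [0.55  0.012 0.126]
 [0.526 0.02  0.127]]
```

Call:
{"name": "drive_tool", "arguments": {"rows": [{"offset": [0, 0, -0.05], "rotation": [0, 0, 0], "claw": 0}, {"offset": [0, 0, -0.1], "rotation": [0, 0, 0], "claw": 0}, {"offset": [0, 0, -0.15], "rotation": [0, 0, 0], "claw": 0}, {"offset": [0, 0, -0.2], "rotation": [0, 0, 0], "claw": 0}, {"offset": [0, 0, -0.25], "rotation": [0, 0, 0], "claw": 0}, {"offset": [0, 0, -0.3], "rotation": [0, 0, 0], "claw": 0}, {"offset": [0, 0, -0.35], "rotation": [0, 0, 0], "claw": 0}, {"offset": [0, 0, -0.4], "rotation": [0, 0, 0], "claw": 0}, {"offset": [0, 0, -0.4], "rotation": [0, 0, 0], "claw": 0}, {"offset": [0, 0, -0.4], "rotation": [0, 0, 0], "claw": 0}]}}

```text
clock: 8.27
tcp_pos: [0.5338, 0.0078, 0.1416]
orientation: [2.245, 2.196, 0.001]
contact_force: [0.4, 0.2, -1.6]
grip_width: 0.0119
gripper_force: 79.2
```

```bash
cat > lvl.py <<'E'
from m import *
import sys
n=sys.argv[1]
z0,z1,x0,x1=map(float,sys.argv[2:6])
o=get_obs(); print(o['clock'],o['tcp_pos'].round(4),o['grip_width'],o['gripper_force'],o['contact_force'].round(2))
for c in('wrist','side','top'):
    X=cloud(snap(c,n+c))
    for y0 in np.arange(-.2,.22,.05):
        B=sel(X,x0,x1,y0,y0+.05,z0,z1)
        if len(B)>15: print(c,round(y0,2),len(B),np.percentile(B[:,0],[3,50,97]).round(4),np.percentile(B[:,1],[1,99]).round(3),np.percentile(B[:,2],[5,50,95]).round(4))
E
python3 lvl.py w7 .165 .205 .5 .58
```

```text
8.2667 [0.5338 0.0078 0.1416] 0.0118845640829171 79.18765783309937 [ 0.42  0.22 -1.61]
wrist -0.05 2067 [0.5278 0.5342 0.5403] [-0.044 -0.   ] [0.1903 0.1915 0.1925]
wrist -0.0 5183 [0.5178 0.5351 0.5521] [0.001 0.049] [0.1849 0.1917 0.2024]
wrist 0.05 4902 [0.5297 0.5362 0.5426] [0.051 0.1  ] [0.19   0.1915 0.1926]
wrist 0.1 4382 [0.5306 0.5371 0.5436] [0.1   0.134] [0.1899 0.1915 0.1928]
side -0.2 28 [0.5215 0.5237 0.5305] [-0.185 -0.151] [0.1781 0.1877 0.1925]
side -0.15 23 [0.522  0.5231 0.5248] [-0.149 -0.105] [0.1791 0.184  0.1886]
side -0.05 19 [0.5248 0.5264 0.5409] [-0.048 -0.001] [0.1791 0.1862 0.2006]
side -0.0 211 [0.5141 0.5282 0.5524] [0.004 0.049] [0.1797 0.191  0.2032]
side 0.05 105 [0.5266 0.5303 0.541 ] [0.05 0.1 ] [0.1806 0.1902 0.1924]
side 0.1 123 [0.5278 0.5311 0.5424] [0.101 0.149] [0.1807 0.19   0.1923]
side 0.15 152 [0.5295 0.5334 0.5427] [0.151 0.2  ] [0.1793 0.1889 0.1919]
top -0.2 113 [0.5201 0.5264 0.5334] [-0.187 -0.151] [0.1851 0.1911 0.1949]
top -0.15 142 [0.5209 0.5267 0.5335] [-0.149 -0.102] [0.183  0.1914 0.1952]
top -0.1 37 [0.5219 0.5301 0.5358] [-0.1   -0.087] [0.1879 0.1913 0.1946]
top 0.05 123 [0.5253 0.531  0.5381] [0.056 0.099] [0.1841 0.191  0.1946]
top 0.1 157 [0.5267 0.5332 0.5404] [0.101 0.15 ] [0.1858 0.191  0.1945]
top 0.15 130 [0.5275 0.5334 0.5402] [0.15  0.195] [0.184  0.1914 0.1946]
```

The bar is held level: its top is at 0.1915 all along and it clears the bracket arms. Next I'll measure the lower rests.

```bash
python3 - <<'E'
from m import *
for n in('top0','side0','w3','w4','w7wrist','w7side','w7top'):
    X=cloud(load(n))
    for y0,y1 in((-.19,-.14),(.15,.2)):
        B=sel(X,.57,.66,y0,y1,.035,.085)
        if len(B)>10:
            U=B[B[:,2]>.06]
            print(n,y0,len(B),B[:,2].max().round(3),'upper x',np.percentile(U[:,0],[1,10,50,90,99]).round(4) if len(U)>4 else '', 'y',np.percentile(B[:,1],[3,97]).round(3),'low x', np.percentile(B[B[:,2]<.056][:,0],[5,50,95]).round(4) if (B[:,2]<.056).sum()>4 else '')
    for y0,y1 in((-.19,-.14),(.15,.2)):
        B=sel(X,.48,.58,y0,y1,.142,.158)
        if len(B)>6: print('   Utop',n,y0,np.percentile(B[:,0],[1,25,50,75,99]).round(4),np.percentile(B[:,1],[3,97]).round(3))
t=load('w4'); a=cv2.resize(t['frame'][0:110,270:450],None,fx=4,fy=4)
cv2.imwrite('pics/c7.png',a[:,:,::-1])
E
```

```text
top0 -0.19 123 0.075 upper x [0.5841 0.5844 0.62   0.6253 0.6277] y [-0.175 -0.163] low x [0.5716 0.5986 0.6156]
top0 0.15 144 0.076 upper x [0.5916 0.5924 0.6287 0.6349 0.6354] y [0.164 0.177] low x [0.573  0.6062 0.6234]
   Utop top0 -0.19 [0.5103 0.5128 0.5389 0.5411 0.5434] [-0.173 -0.161]
   Utop top0 0.15 [0.5174 0.5202 0.5466 0.5497 0.5528] [0.165 0.178]
side0 -0.19 108 0.075 upper x [0.5832 0.5859 0.6215 0.6268 0.6289] y [-0.174 -0.158] low x [0.5715 0.6119 0.6254]
side0 0.15 251 0.073 upper x [0.5922 0.594  0.6306 0.6354 0.6375] y [0.166 0.18 ] low x [0.5733 0.6037 0.6308]
   Utop side0 -0.19 [0.5119 0.5146 0.5414 0.5429 0.5454] [-0.169 -0.156]
   Utop side0 0.15 [0.5197 0.5219 0.5489 0.5506 0.5541] [0.168 0.182]
w3 -0.19 436 0.073 upper x [0.5851 0.5869 0.6241 0.6285 0.6308] y [-0.173 -0.16 ] low x [0.5729 0.6009 0.6207]
   Utop w3 -0.19 [0.5124 0.515  0.5414 0.544  0.5475] [-0.172 -0.158]
w4 -0.19 298 0.072 upper x [0.5861 0.5865 0.589  0.5923 0.5931] y [-0.172 -0.16 ] low x [0.5715 0.5845 0.5966]
w4 0.15 1294 0.073 upper x [0.5935 0.5946 0.6313 0.636  0.638 ] y [0.165 0.1
[... 323 characters left out ...]
0.5852 0.588  0.5904 0.5918] y [-0.173 -0.158] low x [0.5733 0.5973 0.6207]
w7side 0.15 253 0.073 upper x [0.5925 0.5948 0.6309 0.6354 0.6377] y [0.166 0.181] low x [0.5729 0.6041 0.6308]
   Utop w7side -0.19 [0.5114 0.5135 0.5404 0.542  0.5443] [-0.171 -0.156]
   Utop w7side 0.15 [0.5196 0.5219 0.5482 0.5498 0.5537] [0.168 0.183]
w7top -0.19 120 0.076 upper x [0.5839 0.5847 0.621  0.625  0.6279] y [-0.175 -0.163] low x [0.573  0.6007 0.6161]
w7top 0.15 144 0.076 upper x [0.5914 0.5919 0.6282 0.6352 0.6356] y [0.164 0.177] low x [0.5736 0.606  0.624 ]
   Utop w7top -0.19 [0.5105 0.5128 0.5162 0.541  0.5433] [-0.173 -0.161]
   Utop w7top 0.15 [0.5174 0.52   0.5479 0.55   0.5529] [0.166 0.178]
```

View pics/c7.png

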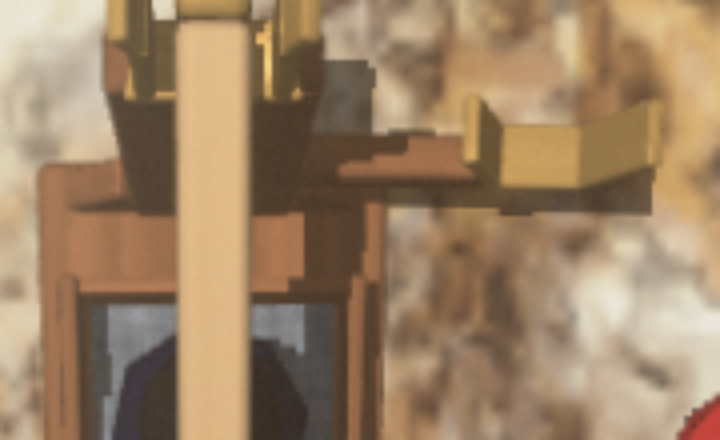

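The crop shows the lower rest's brass jaws between about (470,130) and (655,130), with the floor between (500,155) and (580,155). In world coordinates the rest centres are x≈0.6157 at y=+0.172 and x≈0.608 at y=−0.167. I'll move the bar over them.

Call:
{"name": "drive_tool", "arguments": {"rows": [{"offset": [0, 0.1, 0], "rotation": [0, 0, 0], "claw": 0}, {"offset": [0, 0.2, 0], "rotation": [0, 0, 0], "claw": 0}, {"offset": [-0.02, 0.3, 0], "rotation": [0, 0, 0], "claw": 0}, {"offset": [-0.02, 0.4, 0], "rotation": [0, 0, 0], "claw": 0}, {"offset": [-0.02, 0.515, 0], "rotation": [0, 0, 0], "claw": 0}, {"offset": [-0.02, 0.515, 0], "rotation": [0, 0, 0], "claw": 0}, {"offset": [-0.02, 0.515, 0], "rotation": [0, 0, 0], "claw": 0}, {"offset": [-0.02, 0.515, 0.15], "rotation": [0, 0, 0], "claw": 0}, {"offset": [-0.02, 0.515, 0.3], "rotation": [0, 0, 0], "claw": 0}, {"offset": [-0.02, 0.515, 0.45], "rotation": [0, 0, 0], "claw": 0}, {"offset": [-0.02, 0.515, 0.55], "rotation": [0, 0, 0], "claw": 0}, {"offset": [-0.02, 0.515, 0.61], "rotation": [0, 0, 0], "claw": 0}, {"offset": [-0.02, 0.515, 0.61], "rotation": [0, 0, 0], "claw": 0}, {"offset": [-0.02, 0.515, 0.61], "rotation": [0, 0, 0], "claw": 0}]}}

```text
clock: 9.58
tcp_pos: [0.6102, 0.0032, 0.0497]
orientation: [-2.245, -2.197, 0.001]
contact_force: [0.6, -0.2, -0.6]
grip_width: 0.0119
gripper_force: 79.1
```

```bash
python3 lvl.py w8 .08 .115 .58 .65
```

```text
9.5833 [0.6102 0.0032 0.0497] 0.011911930692829814 79.14077281951904 [ 0.58 -0.25 -0.58]
wrist -0.05 2309 [0.6043 0.6107 0.6169] [-0.049 -0.   ] [0.0985 0.0996 0.1006]
wrist -0.0 5480 [0.5942 0.6116 0.6287] [0.001 0.049] [0.0932 0.0998 0.112 ]
wrist 0.05 5048 [0.6063 0.6127 0.6191] [0.051 0.1  ] [0.0981 0.0996 0.1007]
wrist 0.1 3847 [0.6071 0.6135 0.6201] [0.1   0.129] [0.098  0.0996 0.1009]
side -0.2 50 [0.5988 0.6022 0.6115] [-0.19 -0.15] [0.0899 0.0982 0.1016]
side -0.15 34 [0.5997 0.6014 0.6034] [-0.146 -0.102] [0.0881 0.0937 0.1015]
side -0.1 16 [0.6011 0.6024 0.6041] [-0.098 -0.053] [0.0878 0.0915 0.0944]
side -0.05 26 [0.5926 0.6147 0.6178] [-0.043 -0.   ] [0.0908 0.1    0.1139]
side -0.0 195 [0.5915 0.6057 0.6292] [0.001 0.049] [0.0897 0.1004 0.113 ]
side 0.05 105 [0.6049 0.607  0.6174] [0.052 0.1  ] [0.0895 0.0994 0.102 ]
side 0.1 122 [0.6057 0.6092 0.6193] [0.101 0.15 ] [0.0901 0.0993 0.1018]
side 0.15 132 [0.6071 0.6112 0.6215] [0.15  0.196] [0.0883 0.098  0.102 ]
top -0.2 104 [0.5981 0.6039 0.6117] [-0.19 -0.15] [0.0919 0.101  0.1051]
top -0.15 74 [0.5988 0.6062 0.6122] [-0.15 -0.12] [0.0968 0.1019 0.1059]
top -0.0 43 [0.6025 0.6075 0.617 ] [0.032 0.049] [0.0946 0.0996 0.1051]
top 0.05 136 [0.6032 0.6094 0.6167] [0.051 0.1  ] [0.0951 0.1014 0.1048]
top 0.1 121 [0.6043 0.6105 0.6169] [0.102 0.148] [0.095  0.1015 0.1053]
top 0.15 116 [0.606  0.6116 0.6193] [0.15  0.192] [0.0914 0.1012 0.1049]
```

Call:
{"name": "drive_tool", "arguments": {"rows": [{"offset": [0, 0.006, 0.05], "rotation": [0, 0, 0], "claw": 0}, {"offset": [0, 0.006, 0.1], "rotation": [0, 0, 0], "claw": 0}, {"offset": [0, 0.006, 0.15], "rotation": [0, 0, 0], "claw": 0}, {"offset": [0, 0.006, 0.19], "rotation": [0, 0, 0], "claw": 0}, {"offset": [0, 0.006, 0.22], "rotation": [0, 0, 0], "claw": 0}, {"offset": [0, 0.006, 0.235], "rotation": [0, 0, 0], "claw": 0}, {"offset": [0, 0.006, 0.245], "rotation": [0, 0, 0], "claw": 0}, {"offset": [0, 0.006, 0.245], "rotation": [0, 0, 0], "claw": 0}, {"offset": [0, 0.006, 0.245], "rotation": [0, 0, 0], "claw": 0}]}}

```text
clock: 10.48
tcp_pos: [0.6117, 0.0031, 0.0129]
orientation: [2.246, 2.197, 0.0]
contact_force: [0.2, -0.5, -1.0]
grip_width: 0.012
gripper_force: 79.1
```

```bash
python3 lvl.py w9 .05 .075 .58 .65
```

```text
10.4833 [0.6117 0.0031 0.0129] 0.012038747741454353 79.14001822471619 [ 0.17 -0.53 -1.  ]
wrist -0.05 2318 [0.6058 0.6122 0.6183] [-0.049 -0.   ] [0.0617 0.0629 0.0639]
wrist -0.0 5183 [0.5959 0.6131 0.6299] [0.001 0.049] [0.0563 0.063  0.0723]
wrist 0.05 5046 [0.6077 0.6142 0.6206] [0.051 0.1  ] [0.0614 0.0629 0.064 ]
wrist 0.1 3840 [0.6085 0.615  0.6215] [0.1   0.129] [0.0613 0.0629 0.0641]
side -0.2 90 [0.5854 0.605  0.6272] [-0.187 -0.152] [0.0536 0.062  0.0711]
side -0.15 26 [0.6008 0.6021 0.6085] [-0.149 -0.103] [0.051  0.0559 0.0636]
side -0.05 17 [0.5973 0.6048 0.6186] [-0.047 -0.   ] [0.0517 0.0622 0.0724]
side -0.0 165 [0.5925 0.6063 0.6298] [0.001 0.046] [0.0531 0.0629 0.0736]
side 0.05 71 [0.6051 0.6103 0.619 ] [0.051 0.099] [0.0537 0.0618 0.0639]
side 0.1 107 [0.6058 0.6099 0.6199] [0.102 0.149] [0.0536 0.0619 0.0645]
side 0.15 203 [0.594  0.6132 0.6354] [0.151 0.195] [0.053  0.062  0.0701]
top -0.2 151 [0.5869 0.6061 0.6248] [-0.19  -0.151] [0.0544 0.0639 0.0717]
top -0.15 51 [0.5992 0.6052 0.6118] [-0.15  -0.126] [0.057  0.0632 0.0683]
top -0.0 38 [0.6036 0.6082 0.6166] [0.032 0.05 ] [0.0601 0.0636 0.0673]
top 0.05 119 [0.6039 0.6095 0.6165] [0.052 0.1  ] [0.0587 0.0638 0.0679]
top 0.1 125 [0.6047 0.611  0.6191] [0.101 0.15 ] [0.0559 0.0636 0.0688]
top 0.15 159 [0.592  0.6137 0.6331] [0.151 0.19 ] [0.0547 0.0631 0.0725]
```

Call:
{"name": "drive_tool", "arguments": {"rows": [{"offset": [0, 0, 0.005], "rotation": [0, 0, 0], "claw": 0}, {"offset": [0, 0, 0.005], "rotation": [0, 0, 0], "claw": 0}, {"offset": [0, 0, 0.005], "rotation": [0, 0, 0], "claw": 0.2}, {"offset": [0, 0, 0.005], "rotation": [0, 0, 0], "claw": 0.4}, {"offset": [0, 0, 0.005], "rotation": [0, 0, 0], "claw": 0.4}, {"offset": [0, 0, 0.005], "rotation": [0, 0, 0], "claw": 0.4}, {"offset": [0, 0, 0.005], "rotation": [0, 0, 0], "claw": 0.4}, {"offset": [0, 0, -0.05], "rotation": [0, 0, 0], "claw": 0.4}, {"offset": [0, 0, -0.15], "rotation": [0, 0, 0], "claw": 0.4}, {"offset": [0, 0, -0.4], "rotation": [0, 0, 0], "claw": 0.4}, {"offset": [0, 0, -0.65], "rotation": [0, 0, 0], "claw": 0.4}, {"offset": [0, 0, -0.9], "rotation": [0, 0, 0], "claw": 0.4}, {"offset": [0, 0, -1], "rotation": [0, 0, 0], "claw": 0.4}, {"offset": [0, 0, -1], "rotation": [0, 0, 0], "claw": 0.4}, {"offset": [0, 0, -1], "rotation": [0, 0, 0], "claw": 0.4}]}}

```text
clock: 11.88
tcp_pos: [0.6122, 0.0031, 0.1644]
orientation: [2.244, 2.195, 0.003]
contact_force: [-0.9, 0.1, 0.5]
grip_width: 0.0343
gripper_force: 0.0
```

Call:
{"name": "drive_tool", "arguments": {"rows": [{"offset": [0, -0.2, -0.2], "rotation": [0, 0, 0], "claw": 1}, {"offset": [0, -0.5, -0.4], "rotation": [0, 0, 0], "claw": 1}, {"offset": [0, -0.5, -0.5], "rotation": [0, 0, 0], "claw": 1}, {"offset": [0, -0.5, -0.5], "rotation": [0, 0, 0], "claw": 1}, {"offset": [0, -0.5, -0.5], "rotation": [0, 0, 0], "claw": 1}, {"offset": [0, -0.5, -0.5], "rotation": [0, 0, 0], "claw": 1}, {"offset": [0, -0.5, -0.5], "rotation": [0, 0, 0], "claw": 1}]}}

```text
clock: 12.47
tcp_pos: [0.536, 0.0044, 0.2361]
orientation: [-2.244, -2.195, 0.003]
contact_force: [-0.3, 0.3, -0.4]
grip_width: 0.0855
gripper_force: 0.0
```

```bash
python3 lvl.py w10 .055 .075 .58 .65 | grep -v "0.05\b"; python3 - <<'E'
from m import *
o=get_obs();print(o['orientation'],o['joints'].round(2))
f=load('w10wrist');X=cloud(f)
def circ(P):
    (c,r)=cv2.minEnclosingCircle(P[:,:2].astype(np.float32)); return np.round(c,4),round(r,4)
for n in('w10wrist','w10top','w10side'):
    X=cloud(load(n));print(n)
    for k,a in dict(ink=(.49,.58,.065,.15,.058,.075),timer=(.49,.58,-.005,.085,.102,.118),stamp=(.49,.58,-.07,0.01,.065,.1),bell=(.49,.58,-.15,-.06,.07,.115),bellbase=(.49,.58,-.15,-.06,.03,.115),
      turq=(.35,.46,-.18,-.07,.09,.12)).items():
        P=sel(X,*a)
        if len(P)>10: print(' ',k,len(P),circ(P),P[:,:2].min(0).round(4),P[:,:2].max(0).round(4),'top',np.percentile(P[:,2],95).round(4))
E
```

```text
12.4667 [0.536  0.0044 0.2361] 0.08551678346341376 0.0 [-0.31  0.29 -0.42]
wrist -0.2 510 [0.5876 0.6085 0.6291] [-0.188 -0.151] [0.0565 0.0617 0.071 ]
wrist -0.15 445 [0.6023 0.6085 0.6156] [-0.15  -0.101] [0.0585 0.0617 0.063 ]
wrist -0.0 661 [0.6054 0.6117 0.619 ] [0.    0.049] [0.0587 0.0617 0.063 ]
wrist 0.1 833 [0.6076 0.614  0.6212] [0.101 0.15 ] [0.0584 0.0617 0.0631]
wrist 0.15 1182 [0.5951 0.6159 0.6358] [0.151 0.193] [0.0573 0.0619 0.0711]
side -0.15 55 [0.6001 0.6065 0.6139] [-0.149 -0.102] [0.0568 0.0606 0.0634]
side -0.1 65 [0.6019 0.6078 0.616 ] [-0.098 -0.051] [0.0565 0.061  0.0637]
side -0.0 65 [0.6044 0.6091 0.6185] [0.002 0.045] [0.0561 0.061  0.0631]
side 0.1 92 [0.6061 0.6115 0.6201] [0.101 0.148] [0.0565 0.0613 0.0632]
side 0.15 166 [0.5939 0.6148 0.6349] [0.151 0.196] [0.056  0.0614 0.0702]
top -0.2 144 [0.5873 0.6062 0.6249] [-0.19 -0.15] [0.0571 0.0623 0.0728]
top -0.15 104 [0.5987 0.6056 0.6116] [-0.15  -0.105] [0.0576 0.0626 0.0667]
top 0.1 119 [0.6044 0.6111 0.6171] [0.1  0.15] [0.0573 0.062  0.0666]
top 0.15 141 [0.5923 0.6142 0.6343] [0.151 0.19 ] [0.056
[... 815 characters left out ...]
.506  0.0431] [0.5521 0.0649] top 0.1129
  bellbase 31 (array([ 0.5282, -0.1303]), 0.0388) [ 0.4912 -0.1431] [ 0.5654 -0.1172] top 0.0427
w10side
  ink 105 (array([0.5302, 0.1136]), 0.0177) [0.5169 0.0962] [0.5448 0.131 ] top 0.0676
  timer 253 (array([0.5339, 0.0429]), 0.0288) [0.5065 0.0144] [0.5614 0.0715] top 0.1095
  stamp 62 (array([ 0.531 , -0.0308]), 0.0143) [ 0.5188 -0.045 ] [ 0.5443 -0.0188] top 0.0835
  bell 76 (array([ 0.5289, -0.0998]), 0.0097) [ 0.5216 -0.1083] [ 0.5384 -0.0908] top 0.1003
  bellbase 257 (array([ 0.5129, -0.1054]), 0.0372) [ 0.4902 -0.1356] [ 0.5499 -0.0744] top 0.0983
  turq 222 (array([ 0.4092, -0.1221]), 0.0304) [ 0.3856 -0.1505] [ 0.4388 -0.0937] top 0.1018
```

View pics/w10wrist.png

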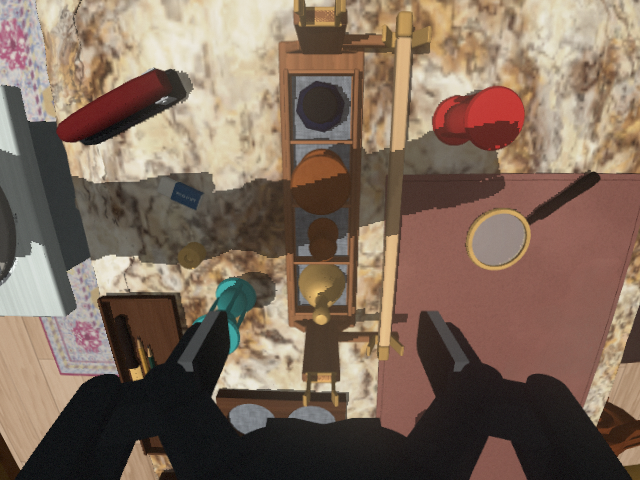

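The bar lies in both lower rests, at column ~400, with its top at z≈0.062 along its whole length. In the bays the ink bottle is at (322,105), the wooden timer at (321,182), the stamp at (323,238) and the bell handle at (320,313). The red timer (490,120) and turquoise timer (235,310) stand outside the rack. The one meant is the brown timer at (321,182), because it has the turned wood colour and stands in a bay.

```bash
python3 - <<'E'
from m import *
# fingertip z relative to reported TCP, from wrist clouds
for n,tcp,w in(('w3',(.48,-.091,.3481),85),('w4',(.5326,.0056,.2293),51),('w5',(.533,.0078,.114),0),('w10wrist',(.536,.0044,.2361),85)):
    X=cloud(load(n)); P=X[285:480][:,150:500].reshape(-1,3)-np.array(tcp)
    P=P[(np.abs(P[:,0])<.075)&(np.abs(P[:,1])<.03)&(P[:,2]>.024)&(P[:,2]<.09)]
    for s in(-1,1):
        Q=P[P[:,0]*s>0.001]; print(n,w,s,len(Q),np.percentile(Q[:,2],[.5,2,5]).round(4),'inner',(np.percentile(Q[:,0]*s,[2,5])).round(4))
X=cloud(load('w10wrist'))
for z in(.055,.065,.075,.085,.094):
    P=sel(X,.49,.58,-.15,-.06,z,z+.008); 
    if len(P)>8: print('bell',z,len(P),P[:,:2].min(0).round(4),P[:,:2].max(0).round(4))
im=load('w10wrist')['frame']; c=cv2.resize(im[60:340,270:370],None,fx=2.1,fy=2.1)
cv2.imwrite('pics/c10.png',c[:,:,::-1])
E
```

```text
w3 85 -1 3330 [0.0471 0.049  0.0513] inner [0.0412 0.0413]
w3 85 1 3342 [0.0472 0.0488 0.0512] inner [0.0434 0.0435]
w4 51 -1 4580 [0.038  0.0413 0.0449] inner [0.0242 0.0244]
w4 51 1 4525 [0.0383 0.0414 0.0448] inner [0.0265 0.0266]
w5 0 -1 4446 [0.039  0.0427 0.0476] inner [0.0013 0.0017]
w5 0 1 5052 [0.0389 0.042  0.0466] inner [0.0015 0.0022]
w10wrist 85 -1 3311 [0.0472 0.0491 0.0516] inner [0.0409 0.041 ]
w10wrist 85 1 3349 [0.0469 0.0487 0.0512] inner [0.0435 0.0436]
bell 0.055 45 [ 0.5233 -0.1042] [ 0.5389 -0.0953]
bell 0.065 28 [ 0.525  -0.1005] [ 0.5376 -0.0956]
bell 0.075 36 [ 0.5241 -0.1008] [ 0.5387 -0.0944]
bell 0.085 42 [ 0.5232 -0.1003] [ 0.5398 -0.0934]
bell 0.094 213 [ 0.5234 -0.1107] [ 0.5408 -0.093 ]
```

View pics/c10.png

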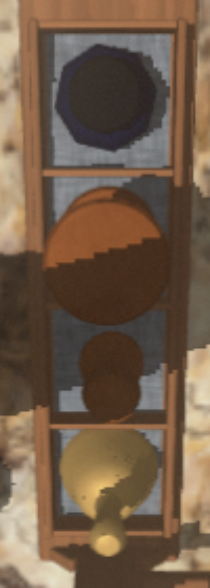

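The crop shows the bay contents from top to bottom: dark octagonal ink bottle with cap (105,95), turned brown wooden timer with a round end disc (107,262), small brown knob stamp (110,385), and brass bell with handle top (107,543). The bell is first.

Call:
{"name": "drive_tool", "arguments": {"force": 50, "rows": [{"offset": [-0.25, -0.018, 0], "rotation": [0, 0, 0], "claw": 0.5}, {"offset": [-0.5, -0.018, 0], "rotation": [0, 0, 0], "claw": 0.5}, {"offset": [-0.71, -0.018, 0], "rotation": [0, 0, 0], "claw": 0.5}, {"offset": [-0.71, -0.018, 0.2], "rotation": [0, 0, 0], "claw": 0.5}, {"offset": [-0.71, -0.018, 0.4], "rotation": [0, 0, 0], "claw": 0.5}, {"offset": [-0.71, -0.018, 0.6], "rotation": [0, 0, 0], "claw": 0.5}, {"offset": [-0.71, -0.018, 0.67], "rotation": [0, 0, 0], "claw": 0.5}, {"offset": [-0.71, -0.018, 0.67], "rotation": [0, 0, 0], "claw": 0.5}, {"offset": [-0.71, -0.018, 0.67], "rotation": [0, 0, 0], "claw": 0.5}, {"offset": [-0.71, -0.018, 0.67], "rotation": [0, 0, 0], "claw": 0.5}]}}

```text
clock: 13.45
tcp_pos: [0.5329, -0.1015, 0.1389]
orientation: [2.244, 2.196, 0.003]
contact_force: [-0.2, 0.1, 0.5]
grip_width: 0.0429
gripper_force: 0.0
```

Call:
{"name": "drive_tool", "arguments": {"rows": [{"offset": [0, 0, 0.15], "rotation": [0, 0, 0], "claw": 0.5}, {"offset": [0, 0, 0.3], "rotation": [0, 0, 0], "claw": 0.5}, {"offset": [0, 0, 0.45], "rotation": [0, 0, 0], "claw": 0.5}, {"offset": [0, 0, 0.6], "rotation": [0, 0, 0], "claw": 0.5}, {"offset": [0, 0, 0.7], "rotation": [0, 0, 0], "claw": 0.5}, {"offset": [0, 0, 0.7], "rotation": [0, 0, 0], "claw": 0.5}, {"offset": [0, 0, 0.7], "rotation": [0, 0, 0], "claw": 0.5}, {"offset": [0, 0, 0.7], "rotation": [0, 0, 0], "claw": 0.5}]}}

```text
clock: 14.12
tcp_pos: [0.5333, -0.1017, 0.0343]
orientation: [2.244, 2.195, 0.003]
contact_force: [0.0, 0.7, -0.0]
grip_width: 0.0429
gripper_force: 0.0
```

Call:
{"name": "drive_tool", "arguments": {"rows": [{"offset": [0, 0, 0], "rotation": [0, 0, 0], "claw": 0.3}, {"offset": [0, 0, 0], "rotation": [0, 0, 0], "claw": 0.1}, {"offset": [0, 0, 0], "rotation": [0, 0, 0], "claw": 0}, {"offset": [0, 0, 0], "rotation": [0, 0, 0], "claw": 0}, {"offset": [0, 0, 0], "rotation": [0, 0, 0], "claw": 0}, {"offset": [0, 0, 0], "rotation": [0, 0, 0], "claw": 0}, {"offset": [0, 0, 0], "rotation": [0, 0, 0], "claw": 0}]}}

```text
clock: 14.7
tcp_pos: [0.5323, -0.1019, 0.0338]
orientation: [2.245, 2.195, 0.001]
contact_force: [-2.5, 0.1, 6.8]
grip_width: 0.0173
gripper_force: 48.5
```

Call:
{"name": "drive_tool", "arguments": {"rows": [{"offset": [0, 0, -0.05], "rotation": [0, 0, 0], "claw": 0}, {"offset": [0, 0, -0.1], "rotation": [0, 0, 0], "claw": 0}, {"offset": [0, 0, -0.2], "rotation": [0, 0, 0], "claw": 0}, {"offset": [0, 0, -0.35], "rotation": [0, 0, 0], "claw": 0}, {"offset": [0, 0, -0.5], "rotation": [0, 0, 0], "claw": 0}, {"offset": [0, 0, -0.65], "rotation": [0, 0, 0], "claw": 0}, {"offset": [0, 0, -0.8], "rotation": [0, 0, 0], "claw": 0}, {"offset": [0, 0, -0.95], "rotation": [0, 0, 0], "claw": 0}, {"offset": [0, 0, -1], "rotation": [0, 0, 0], "claw": 0}, {"offset": [0, 0, -1], "rotation": [0, 0, 0], "claw": 0}, {"offset": [0, 0, -1], "rotation": [0, 0, 0], "claw": 0}]}}

```text
clock: 15.62
tcp_pos: [0.5312, -0.1018, 0.1821]
orientation: [2.246, 2.196, -0.0]
contact_force: [-0.5, -0.1, -1.2]
grip_width: 0.0172
gripper_force: 48.9
```

```bash
cat > held.py <<'E'
from m import *
import sys
a=sys.argv
o=get_obs(); t=o['tcp_pos']; print(o['clock'],t.round(4),o['orientation'].round(3),o['grip_width'],o['gripper_force'],o['contact_force'].round(2))
for c in('wrist','side','top'):
    X=cloud(snap(c,a[1]+c)); P=sel(X,t[0]-.06,t[0]+.06,t[1]-.05,t[1]+.05,t[2]-.07,t[2]+.045)
    if len(P)<9: continue
    for q in np.arange(-.06,.05,.01):
        Q=P[(P[:,2]-t[2]>q)&(P[:,2]-t[2]<q+.01)]-t
        if len(Q)>5: print(c,round(q,3),len(Q),Q[:,:2].min(0).round(4),Q[:,:2].max(0).round(4))
    print(c,'lowest',np.sort(P[:,2])[:max(3,len(P)//100)][-1].round(4))
E
python3 held.py b1
```

```text
15.6167 [ 0.5312 -0.1018  0.1821] [ 2.246  2.196 -0.   ] 0.01717948678530875 48.891784865409136 [-0.49 -0.09 -1.22]
wrist -0.03 338 [-0.0307 -0.0042] [0.0301 0.0298]
wrist -0.02 1311 [-0.0296 -0.0185] [0.0294 0.029 ]
wrist -0.01 1309 [-0.0258 -0.0147] [0.0253 0.0254]
wrist 0.0 1119 [-0.0217 -0.0186] [0.0218 0.0212]
wrist 0.01 1894 [-0.0186 -0.0176] [0.0192 0.0176]
wrist 0.02 270 [-0.0072 -0.0023] [0.0082 0.0069]
wrist 0.03 357 [-0.0187 -0.0087] [0.0211 0.0122]
wrist 0.04 465 [-0.0203 -0.0042] [0.0231 0.0125]
wrist lowest 0.1589
side -0.03 54 [-0.0317 -0.0118] [0.0269 0.0324]
side -0.02 109 [-0.032 -0.013] [0.0241 0.03  ]
side -0.01 89 [-0.0271 -0.012 ] [0.0216 0.0299]
side 0.0 80 [-0.0231 -0.0066] [0.0167 0.0225]
side 0.01 70 [-0.0194 -0.0153] [0.0123 0.0189]
side 0.02 20 [-0.008 -0.004] [0.007  0.0104]
side 0.03 36 [-0.0211 -0.003 ] [0.0135 0.0137]
side 0.04 41 [-0.0227 -0.0054] [0.0211 0.0158]
side lowest 0.1569
top -0.03 15 [-0.033   0.0067] [0.014  0.0268]
top -0.02 51 [-0.0332  0.0023] [0.0099 0.0272]
top -0.01 40 [-0.0276  0.0055] [0.0068 0.0253]
top 0.0 22 [-0.0219  0.0085] [0.0007 0.0194]
top 0.01 9 [-0.0184  0.0093] [-0.005   0.0158]
top lowest 0.156
```

The bell is held upright and centred on the TCP, with its rim at z≈0.156.

Call:
{"name": "drive_tool", "arguments": {"rows": [{"offset": [-0.15, -0.01, 0], "rotation": [0, 0, 0], "claw": 0}, {"offset": [-0.35, -0.02, 0], "rotation": [0, 0, 0], "claw": 0}, {"offset": [-0.55, -0.035, 0], "rotation": [0, 0, 0], "claw": 0}, {"offset": [-0.7, -0.045, 0], "rotation": [0, 0, 0], "claw": 0}, {"offset": [-0.814, -0.054, 0], "rotation": [0, 0, 0], "claw": 0}, {"offset": [-0.814, -0.054, 0], "rotation": [0, 0, 0], "claw": 0}]}}

```text
clock: 16.27
tcp_pos: [0.5188, -0.2285, 0.1807]
orientation: [-2.252, -2.189, 0.004]
contact_force: [-0.3, -0.9, -0.8]
grip_width: 0.0173
gripper_force: 48.9
```

Call:
{"name": "drive_tool", "arguments": {"rows": [{"offset": [-0.2, -0.01, 0], "rotation": [0, 0, 0], "claw": 0}, {"offset": [-0.4, -0.025, 0], "rotation": [0, 0, 0], "claw": 0}, {"offset": [-0.6, -0.04, 0], "rotation": [0, 0, 0], "claw": 0}, {"offset": [-0.75, -0.05, 0], "rotation": [0, 0, 0], "claw": 0}, {"offset": [-0.814, -0.054, 0], "rotation": [0, 0, 0], "claw": 0}, {"offset": [-0.814, -0.054, 0], "rotation": [0, 0, 0], "claw": 0}, {"offset": [-0.814, -0.054, 0.2], "rotation": [0, 0, 0], "claw": 0}, {"offset": [-0.814, -0.054, 0.4], "rotation": [0, 0, 0], "claw": 0}, {"offset": [-0.814, -0.054, 0.6], "rotation": [0, 0, 0], "claw": 0}, {"offset": [-0.814, -0.054, 0.7], "rotation": [0, 0, 0], "claw": 0}, {"offset": [-0.814, -0.054, 0.7], "rotation": [0, 0, 0], "claw": 0}, {"offset": [-0.814, -0.054, 0.7], "rotation": [0, 0, 0], "claw": 0}]}}

```text
clock: 17.27
tcp_pos: [0.5103, -0.3428, 0.0768]
orientation: [-2.241, -2.198, -0.001]
contact_force: [0.0, -0.4, -0.9]
grip_width: 0.017
gripper_force: 49.0
```

```bash
python3 held.py b2 | grep -E "wrist -0.0[123]|lowest|^[0-9]"; python3 - <<'E'
from m import *
for c in('wrist','top','side'):
    X=cloud(load('b2'+c)); T=sel(X,.36,.57,-.43,-.25,.013,.023); print(c,len(T),rect(T))
E
```

```text
17.2667 [ 0.5103 -0.3428  0.0768] [-2.241e+00 -2.198e+00 -1.000e-03] 0.01702131277502501 49.006626047194004 [ 0.04 -0.37 -0.91]
wrist -0.03 343 [-0.0309 -0.007 ] [0.03   0.0297]
wrist -0.02 1314 [-0.0296 -0.019 ] [0.0288 0.0292]
wrist -0.01 1292 [-0.0261 -0.0151] [0.0253 0.0254]
wrist lowest 0.0075
side lowest 0.0069
top lowest 0.0071
wrist 16386 (array([ 0.4622, -0.3434]), array([0.1017, 0.199 ]), np.float32(176.8))
top 1377 (array([ 0.4596, -0.3442]), array([0.1019, 0.1979]), np.float32(176.81))
side 617 (array([ 0.4609, -0.3414]), array([0.1094, 0.1991]), np.float32(177.14))
```

Call:
{"name": "drive_tool", "arguments": {"rows": [{"offset": [-0.02, -0.005, 0.05], "rotation": [0, 0, 0], "claw": 0}, {"offset": [-0.02, -0.005, 0.1], "rotation": [0, 0, 0], "claw": 0}, {"offset": [-0.02, -0.005, 0.15], "rotation": [0, 0, 0], "claw": 0}, {"offset": [-0.02, -0.005, 0.2], "rotation": [0, 0, 0], "claw": 0}, {"offset": [-0.02, -0.005, 0.25], "rotation": [0, 0, 0], "claw": 0}, {"offset": [-0.02, -0.005, 0.27], "rotation": [0, 0, 0], "claw": 0}, {"offset": [-0.02, -0.005, 0.28], "rotation": [0, 0, 0], "claw": 0}, {"offset": [-0.02, -0.005, 0.28], "rotation": [0, 0, 0], "claw": 0}]}}

```text
clock: 18.08
tcp_pos: [0.509, -0.3482, 0.0348]
orientation: [-2.245, -2.196, 0.0]
contact_force: [0.1, -0.9, -1.7]
grip_width: 0.0172
gripper_force: 49.0
```

Call:
{"name": "drive_tool", "arguments": {"rows": [{"offset": [0, 0, 0.006], "rotation": [0, 0, 0], "claw": 0}, {"offset": [0, 0, 0.006], "rotation": [0, 0, 0], "claw": 0}, {"offset": [0, 0, 0.006], "rotation": [0, 0, 0], "claw": 0.25}, {"offset": [0, 0, 0.006], "rotation": [0, 0, 0], "claw": 0.5}, {"offset": [0, 0, 0.006], "rotation": [0, 0, 0], "claw": 0.5}, {"offset": [0, 0, 0.006], "rotation": [0, 0, 0], "claw": 0.5}, {"offset": [0, 0, 0.006], "rotation": [0, 0, 0], "claw": 0.5}, {"offset": [0, 0, -0.1], "rotation": [0, 0, 0], "claw": 0.5}, {"offset": [0, 0, -0.3], "rotation": [0, 0, 0], "claw": 0.5}, {"offset": [0, 0, -0.55], "rotation": [0, 0, 0], "claw": 0.5}, {"offset": [0, 0, -0.8], "rotation": [0, 0, 0], "claw": 0.5}, {"offset": [0, 0, -1], "rotation": [0, 0, 0], "claw": 0.5}, {"offset": [0, 0, -1], "rotation": [0, 0, 0], "claw": 0.5}, {"offset": [0, 0, -1], "rotation": [0, 0, 0], "claw": 0.5}]}}

```text
clock: 19.25
tcp_pos: [0.5104, -0.3491, 0.1878]
orientation: [2.243, 2.193, 0.001]
contact_force: [-0.7, -0.0, -1.3]
grip_width: 0.0432
gripper_force: 0.0
```

Call:
{"name": "drive_tool", "arguments": {"rows": [{"offset": [0.25, 0.01, 0], "rotation": [0, 0, 0], "claw": 1}, {"offset": [0.5, 0.02, 0], "rotation": [0, 0, 0], "claw": 1}, {"offset": [0.75, 0.03, 0], "rotation": [0, 0, 0], "claw": 1}, {"offset": [0.866, 0.035, 0], "rotation": [0, 0, 0], "claw": 1}, {"offset": [0.866, 0.035, 0], "rotation": [0, 0, 0], "claw": 1}]}}

```text
clock: 19.67
tcp_pos: [0.5172, -0.2124, 0.1842]
orientation: [-2.235, -2.203, -0.001]
contact_force: [0.3, 0.7, 0.8]
grip_width: 0.0856
gripper_force: 0.0
```

Call:
{"name": "drive_tool", "arguments": {"rows": [{"offset": [0.25, 0.01, 0], "rotation": [0, 0, 0], "claw": 1}, {"offset": [0.5, 0.02, 0], "rotation": [0, 0, 0], "claw": 1}, {"offset": [0.75, 0.03, 0], "rotation": [0, 0, 0], "claw": 1}, {"offset": [0.866, 0.035, 0], "rotation": [0, 0, 0], "claw": 1}, {"offset": [0.866, 0.035, 0], "rotation": [0, 0, 0], "claw": 1}]}}

```text
clock: 20.08
tcp_pos: [0.525, -0.084, 0.1844]
orientation: [-2.236, -2.203, -0.001]
contact_force: [-0.4, -0.5, 0.4]
grip_width: 0.0852
gripper_force: 0.0
```

Call:
{"name": "drive_tool", "arguments": {"rows": [{"offset": [0.25, 0.01, 0], "rotation": [0, 0, 0], "claw": 1}, {"offset": [0.5, 0.02, 0], "rotation": [0, 0, 0], "claw": 1}, {"offset": [0.75, 0.03, 0], "rotation": [0, 0, 0], "claw": 1}, {"offset": [0.866, 0.035, 0], "rotation": [0, 0, 0], "claw": 1}, {"offset": [0.866, 0.035, 0], "rotation": [0, 0, 0], "claw": 1}, {"offset": [0.866, 0.035, 0], "rotation": [0, 0, 0], "claw": 1}, {"offset": [0.866, 0.035, 0], "rotation": [0, 0, 0], "claw": 1}, {"offset": [0.866, 0.035, 0], "rotation": [0, 0, 0], "claw": 1}]}}

```text
clock: 20.75
tcp_pos: [0.5334, 0.0382, 0.1847]
orientation: [-2.249, -2.193, 0.002]
contact_force: [-0.3, 0.1, 0.7]
grip_width: 0.0854
gripper_force: 0.0
```

```bash
python3 - <<'E'
from m import *
f=snap('wrist','t1'); X=cloud(f);o=get_obs();print(o['tcp_pos'],o['orientation'],o['clock'])
P=sel(X,.49,.58,-.0,.08,.102,.118);print('timer',P.min(0).round(4),P.max(0).round(4))
P=sel(X,.46,.56,-.4,-.3,.03,.12);print('bell',len(P),P.max(0).round(4) if len(P) else'')
T=cloud(snap('side','t1s'));P=sel(T,.46,.56,-.4,-.3,.03,.12);print('bell side',P.min(0).round(4),P.max(0).round(4))
E
```

```text
[0.53341952 0.03846131 0.18486946] [ 2.24930851e+00  2.19317527e+00 -1.83659326e-03] 20.8
timer [0.5069 0.0131 0.1034] [0.5624 0.0687 0.1103]
bell 0 
bell side [ 0.4843 -0.3643  0.0301] [ 0.5276 -0.3208  0.0997]
```

Call:
{"name": "drive_tool", "arguments": {"force": 50, "rows": [{"offset": [0.015, 0.001, 0.2], "rotation": [0, 0, 0], "claw": 1}, {"offset": [0.015, 0.001, 0.4], "rotation": [0, 0, 0], "claw": 1}, {"offset": [0.015, 0.001, 0.55], "rotation": [0, 0, 0], "claw": 1}, {"offset": [0.015, 0.001, 0.7], "rotation": [0, 0, 0], "claw": 1}, {"offset": [0.015, 0.001, 0.8], "rotation": [0, 0, 0], "claw": 1}, {"offset": [0.015, 0.001, 0.9], "rotation": [0, 0, 0], "claw": 1}, {"offset": [0.015, 0.001, 0.94], "rotation": [0, 0, 0], "claw": 1}, {"offset": [0.015, 0.001, 0.94], "rotation": [0, 0, 0], "claw": 1}, {"offset": [0.015, 0.001, 0.94], "rotation": [0, 0, 0], "claw": 1}]}}

```text
clock: 21.6
tcp_pos: [0.5339, 0.0426, 0.0446]
orientation: [2.247, 2.196, -0.0]
contact_force: [0.3, 0.8, -0.3]
grip_width: 0.0855
gripper_force: 0.0
```

Call:
{"name": "drive_tool", "arguments": {"rows": [{"offset": [0, 0, 0], "rotation": [0, 0, 0], "claw": 0.8}, {"offset": [0, 0, 0], "rotation": [0, 0, 0], "claw": 0.65}, {"offset": [0, 0, 0], "rotation": [0, 0, 0], "claw": 0.5}, {"offset": [0, 0, 0], "rotation": [0, 0, 0], "claw": 0.3}, {"offset": [0, 0, 0], "rotation": [0, 0, 0], "claw": 0}, {"offset": [0, 0, 0], "rotation": [0, 0, 0], "claw": 0}, {"offset": [0, 0, 0], "rotation": [0, 0, 0], "claw": 0}]}}

```text
clock: 22.18
tcp_pos: [0.5345, 0.043, 0.0457]
orientation: [2.245, 2.196, 0.002]
contact_force: [-1.9, -0.6, 7.1]
grip_width: 0.0542
gripper_force: 51.1
```

Call:
{"name": "drive_tool", "arguments": {"rows": [{"offset": [0, 0, -0.05], "rotation": [0, 0, 0], "claw": 0}, {"offset": [0, 0, -0.1], "rotation": [0, 0, 0], "claw": 0}, {"offset": [0, 0, -0.2], "rotation": [0, 0, 0], "claw": 0}, {"offset": [0, 0, -0.35], "rotation": [0, 0, 0], "claw": 0}, {"offset": [0, 0, -0.5], "rotation": [0, 0, 0], "claw": 0}, {"offset": [0, 0, -0.65], "rotation": [0, 0, 0], "claw": 0}, {"offset": [0, 0, -0.8], "rotation": [0, 0, 0], "claw": 0}, {"offset": [0, 0, -0.95], "rotation": [0, 0, 0], "claw": 0}, {"offset": [0, 0, -1], "rotation": [0, 0, 0], "claw": 0}, {"offset": [0, 0, -1], "rotation": [0, 0, 0], "claw": 0}, {"offset": [0, 0, -1], "rotation": [0, 0, 0], "claw": 0}]}}

```text
clock: 23.1
tcp_pos: [0.5334, 0.0429, 0.1941]
orientation: [2.246, 2.196, -0.0]
contact_force: [-1.1, -0.6, -1.8]
grip_width: 0.0538
gripper_force: 52.9
```

```bash
python3 held.py t2 | grep -E "wrist|side|lowest|^[0-9]"
```

```text
23.1 [0.5334 0.0429 0.1941] [ 2.246  2.196 -0.   ] 0.05382273809133972 52.90037155151367 [-1.12 -0.58 -1.79]
wrist -0.04 1012 [-0.027  -0.0201] [0.0281 0.0259]
wrist -0.03 933 [-0.025  -0.0193] [0.0262 0.024 ]
wrist -0.02 466 [-0.0238 -0.0038] [0.0187 0.0191]
wrist -0.01 946 [-0.0239 -0.0081] [0.0164 0.0194]
wrist 0.0 738 [-0.0239 -0.0034] [0.0159 0.019 ]
wrist 0.01 122 [-0.0233 -0.0007] [0.0156 0.0188]
wrist 0.02 135 [-0.0238  0.0007] [0.0159 0.0197]
wrist 0.03 375 [-0.026   0.0006] [0.0283 0.0195]
wrist 0.04 304 [-0.0374  0.0009] [0.0404 0.0192]
wrist lowest 0.1595
side -0.04 127 [-0.0297 -0.0186] [0.0246 0.0265]
side -0.03 75 [-0.026  -0.0069] [0.0194 0.0244]
side -0.02 78 [-0.0265 -0.0044] [0.0127 0.021 ]
side -0.01 99 [-0.027  -0.0149] [0.0141 0.0212]
side 0.0 67 [-0.0248 -0.0093] [0.0132 0.0188]
side 0.01 26 [-0.0248 -0.0027] [0.0137 0.0197]
side 0.02 47 [-0.026 -0.004] [0.0155 0.02  ]
side 0.03 89 [-0.0337 -0.0094] [0.0325 0.0198]
side 0.04 61 [-0.0397 -0.0015] [0.0398 0.0197]
side lowest 0.1558
```

View pics/t2side.png

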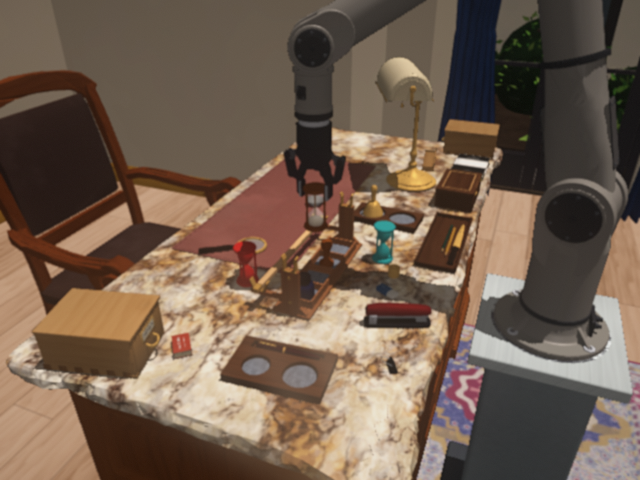

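The timer is held upright at (315,208) and the bell stands upright in the tray's far well at (373,208). The turquoise timer (384,240) and red timer (246,262) haven't moved.

Call:
{"name": "drive_tool", "arguments": {"rows": [{"offset": [-0.15, -0.04, 0], "rotation": [0, 0, 0], "claw": 0}, {"offset": [-0.35, -0.1, 0], "rotation": [0, 0, 0], "claw": 0}, {"offset": [-0.55, -0.16, 0], "rotation": [0, 0, 0], "claw": 0}, {"offset": [-0.75, -0.21, 0], "rotation": [0, 0, 0], "claw": 0}, {"offset": [-0.854, -0.244, 0], "rotation": [0, 0, 0], "claw": 0}]}}

```text
clock: 23.67
tcp_pos: [0.4922, -0.0882, 0.1929]
orientation: [-2.249, -2.192, 0.005]
contact_force: [0.5, 0.0, -1.1]
grip_width: 0.0544
gripper_force: 53.0
```

Call:
{"name": "drive_tool", "arguments": {"rows": [{"offset": [-0.2, -0.06, 0], "rotation": [0, 0, 0], "claw": 0}, {"offset": [-0.4, -0.12, 0], "rotation": [0, 0, 0], "claw": 0}, {"offset": [-0.6, -0.17, 0], "rotation": [0, 0, 0], "claw": 0}, {"offset": [-0.8, -0.23, 0], "rotation": [0, 0, 0], "claw": 0}, {"offset": [-0.854, -0.244, 0], "rotation": [0, 0, 0], "claw": 0}]}}

```text
clock: 24.08
tcp_pos: [0.4518, -0.2167, 0.1929]
orientation: [-2.252, -2.188, 0.005]
contact_force: [-0.1, -1.5, -2.6]
grip_width: 0.0544
gripper_force: 53.0
```

Call:
{"name": "drive_tool", "arguments": {"rows": [{"offset": [-0.2, -0.06, 0], "rotation": [0, 0, 0], "claw": 0}, {"offset": [-0.4, -0.12, 0], "rotation": [0, 0, 0], "claw": 0}, {"offset": [-0.6, -0.17, 0], "rotation": [0, 0, 0], "claw": 0}, {"offset": [-0.75, -0.22, 0], "rotation": [0, 0, 0], "claw": 0}, {"offset": [-0.854, -0.244, 0], "rotation": [0, 0, 0], "claw": 0}, {"offset": [-0.854, -0.244, 0], "rotation": [0, 0, 0], "claw": 0}, {"offset": [-0.854, -0.244, 0.2], "rotation": [0, 0, 0], "claw": 0}, {"offset": [-0.854, -0.244, 0.4], "rotation": [0, 0, 0], "claw": 0}, {"offset": [-0.854, -0.244, 0.6], "rotation": [0, 0, 0], "claw": 0}, {"offset": [-0.854, -0.244, 0.7], "rotation": [0, 0, 0], "claw": 0}, {"offset": [-0.854, -0.244, 0.7], "rotation": [0, 0, 0], "claw": 0}, {"offset": [-0.854, -0.244, 0.7], "rotation": [0, 0, 0], "claw": 0}]}}

```text
clock: 25.08
tcp_pos: [0.4152, -0.3373, 0.0884]
orientation: [-2.242, -2.196, -0.0]
contact_force: [-0.2, -0.0, -0.6]
grip_width: 0.0542
gripper_force: 53.1
```

```bash
python3 held.py t3 | grep -E "wrist -0.0[2345]|lowest|^[0-9]"
```

```text
25.0833 [ 0.4152 -0.3373  0.0884] [-2.242 -2.196 -0.   ] 0.0541641723564374 53.09167563915253 [-0.21 -0.04 -0.63]
wrist -0.04 1015 [-0.027  -0.0192] [0.0281 0.0261]
wrist -0.03 938 [-0.025  -0.0191] [0.0262 0.025 ]
wrist -0.02 455 [-0.0237 -0.0036] [0.0186 0.0194]
wrist lowest 0.0184
side lowest 0.0185
top lowest 0.0184
```

Call:
{"name": "drive_tool", "arguments": {"rows": [{"offset": [-0.008, -0.003, 0.05], "rotation": [0, 0, 0], "claw": 0}, {"offset": [-0.008, -0.003, 0.1], "rotation": [0, 0, 0], "claw": 0}, {"offset": [-0.008, -0.003, 0.15], "rotation": [0, 0, 0], "claw": 0}, {"offset": [-0.008, -0.003, 0.2], "rotation": [0, 0, 0], "claw": 0}, {"offset": [-0.008, -0.003, 0.25], "rotation": [0, 0, 0], "claw": 0}, {"offset": [-0.008, -0.003, 0.27], "rotation": [0, 0, 0], "claw": 0}, {"offset": [-0.008, -0.003, 0.278], "rotation": [0, 0, 0], "claw": 0}, {"offset": [-0.008, -0.003, 0.278], "rotation": [0, 0, 0], "claw": 0}, {"offset": [-0.008, -0.003, 0.278], "rotation": [0, 0, 0], "claw": 0}]}}

```text
clock: 25.98
tcp_pos: [0.4152, -0.34, 0.0478]
orientation: [2.246, 2.197, 0.0]
contact_force: [0.5, 0.3, -1.1]
grip_width: 0.054
gripper_force: 53.1
```

Call:
{"name": "drive_tool", "arguments": {"rows": [{"offset": [0, 0, 0.01], "rotation": [0, 0, 0], "claw": 0}, {"offset": [0, 0, 0.01], "rotation": [0, 0, 0], "claw": 0}, {"offset": [0, 0, 0.01], "rotation": [0, 0, 0], "claw": 0.75}, {"offset": [0, 0, 0.01], "rotation": [0, 0, 0], "claw": 0.95}, {"offset": [0, 0, 0.01], "rotation": [0, 0, 0], "claw": 1}, {"offset": [0, 0, 0.01], "rotation": [0, 0, 0], "claw": 1}, {"offset": [0, 0, 0.01], "rotation": [0, 0, 0], "claw": 1}, {"offset": [0, 0, -0.1], "rotation": [0, 0, 0], "claw": 1}, {"offset": [0, 0, -0.3], "rotation": [0, 0, 0], "claw": 1}, {"offset": [0, 0, -0.55], "rotation": [0, 0, 0], "claw": 1}, {"offset": [0, 0, -0.8], "rotation": [0, 0, 0], "claw": 1}, {"offset": [0, 0, -0.95], "rotation": [0, 0, 0], "claw": 1}, {"offset": [0, 0, -0.95], "rotation": [0, 0, 0], "claw": 1}, {"offset": [0, 0, -0.95], "rotation": [0, 0, 0], "claw": 1}]}}

```text
clock: 27.15
tcp_pos: [0.4157, -0.3405, 0.1916]
orientation: [2.244, 2.194, 0.0]
contact_force: [0.4, -0.3, -1.4]
grip_width: 0.0854
gripper_force: 0.0
```

Call:
{"name": "drive_tool", "arguments": {"rows": [{"offset": [0.2, 0.07, 0], "rotation": [0, 0, 0], "claw": 0.6}, {"offset": [0.45, 0.16, 0], "rotation": [0, 0, 0], "claw": 0.6}, {"offset": [0.69, 0.2475, 0], "rotation": [0, 0, 0], "claw": 0.6}, {"offset": [0.69, 0.2475, 0], "rotation": [0, 0, 0], "claw": 0.6}]}}

```text
clock: 27.48
tcp_pos: [0.4566, -0.2286, 0.1889]
orientation: [-2.232, -2.206, -0.005]
contact_force: [-0.8, -0.0, -0.1]
grip_width: 0.0511
gripper_force: 0.0
```

Call:
{"name": "drive_tool", "arguments": {"rows": [{"offset": [0.2, 0.07, 0], "rotation": [0, 0, 0], "claw": 0.6}, {"offset": [0.45, 0.16, 0], "rotation": [0, 0, 0], "claw": 0.6}, {"offset": [0.69, 0.2475, 0], "rotation": [0, 0, 0], "claw": 0.6}, {"offset": [0.69, 0.2475, 0], "rotation": [0, 0, 0], "claw": 0.6}]}}

```text
clock: 27.82
tcp_pos: [0.4956, -0.1259, 0.1892]
orientation: [-2.232, -2.207, -0.005]
contact_force: [1.2, 0.6, 0.2]
grip_width: 0.0515
gripper_force: 0.0
```

Call:
{"name": "drive_tool", "arguments": {"rows": [{"offset": [0.2, 0.07, 0], "rotation": [0, 0, 0], "claw": 0.6}, {"offset": [0.45, 0.16, 0], "rotation": [0, 0, 0], "claw": 0.6}, {"offset": [0.69, 0.2475, 0], "rotation": [0, 0, 0], "claw": 0.6}, {"offset": [0.69, 0.2475, 0], "rotation": [0, 0, 0], "claw": 0.6}, {"offset": [0.69, 0.2475, 0], "rotation": [0, 0, 0], "claw": 0.6}, {"offset": [0.69, 0.2475, 0], "rotation": [0, 0, 0], "claw": 0.6}, {"offset": [0.69, 0.2475, 0], "rotation": [0, 0, 0], "claw": 0.6}]}}

```text
clock: 28.4
tcp_pos: [0.5322, -0.0337, 0.1892]
orientation: [-2.247, -2.194, 0.003]
contact_force: [0.5, -1.0, -0.5]
grip_width: 0.0514
gripper_force: 0.0
```

```bash
python3 - <<'E'
from m import *
f=snap('wrist','k1'); X=cloud(f);o=get_obs();print(o['tcp_pos'],o['orientation'],o['clock'])
for z in(.05,.06,.07):
  P=sel(X,.5,.57,-.07,.01,z,.09);print('stamp',P.min(0).round(4),P.max(0).round(4))
T=cloud(snap('top','k1t'))
P=sel(T,.38,.46,-.39,-.29,.095,.13);print('timer',len(P),P.min(0).round(4),P.max(0).round(4))
T=cloud(snap('side','k1s'))
P=sel(T,.38,.46,-.39,-.29,.095,.13);print('timer',len(P),P.min(0).round(4),P.max(0).round(4))
P=sel(T,.46,.56,-.4,-.3,.03,.12);print('bell side',P.min(0).round(4),P.max(0).round(4))
E
```

```text
[ 0.53235756 -0.03385166  0.18941762] [-2.24803268 -2.19373614  0.00239926] 28.45
stamp [ 0.52   -0.0452  0.0672] [ 0.5494 -0.0169  0.0841]
stamp [ 0.52   -0.0452  0.0672] [ 0.5494 -0.0169  0.0841]
stamp [ 0.52   -0.0452  0.07  ] [ 0.5493 -0.017   0.0841]
timer 438 [ 0.3858 -0.3705  0.1009] [ 0.4399 -0.3162  0.115 ]
timer 161 [ 0.3876 -0.3736  0.0952] [ 0.4391 -0.311   0.1112]
bell side [ 0.4849 -0.3599  0.03  ] [ 0.5281 -0.3235  0.1012]
```

Call:
{"name": "drive_tool", "arguments": {"force": 50, "rows": [{"offset": [0.015, 0.009, 0.2], "rotation": [0, 0, 0], "claw": 0.6}, {"offset": [0.015, 0.009, 0.45], "rotation": [0, 0, 0], "claw": 0.6}, {"offset": [0.015, 0.009, 0.65], "rotation": [0, 0, 0], "claw": 0.6}, {"offset": [0.015, 0.009, 0.8], "rotation": [0, 0, 0], "claw": 0.6}, {"offset": [0.015, 0.009, 0.9], "rotation": [0, 0, 0], "claw": 0.6}, {"offset": [0.015, 0.009, 1], "rotation": [0, 0, 0], "claw": 0.6}, {"offset": [0.015, 0.009, 1], "rotation": [0, 0, 0], "claw": 0.6}]}}

```text
clock: 29.13
tcp_pos: [0.5322, -0.0308, 0.0375]
orientation: [-2.245, -2.193, 0.006]
contact_force: [-0.9, -0.4, -0.9]
grip_width: 0.0513
gripper_force: 0.0
```

Call:
{"name": "drive_tool", "arguments": {"rows": [{"offset": [0, 0, 0.06], "rotation": [0, 0, 0], "claw": 0.6}, {"offset": [0, 0, 0.12], "rotation": [0, 0, 0], "claw": 0.6}, {"offset": [0, 0, 0.12], "rotation": [0, 0, 0], "claw": 0.6}, {"offset": [0, 0, 0.12], "rotation": [0, 0, 0], "claw": 0.6}, {"offset": [0, 0, 0.12], "rotation": [0, 0, 0], "claw": 0.4}, {"offset": [0, 0, 0.12], "rotation": [0, 0, 0], "claw": 0.2}, {"offset": [0, 0, 0.12], "rotation": [0, 0, 0], "claw": 0}, {"offset": [0, 0, 0.12], "rotation": [0, 0, 0], "claw": 0}, {"offset": [0, 0, 0.12], "rotation": [0, 0, 0], "claw": 0}, {"offset": [0, 0, 0.12], "rotation": [0, 0, 0], "claw": 0}, {"offset": [0, 0, 0.12], "rotation": [0, 0, 0], "claw": 0}]}}

```text
clock: 30.05
tcp_pos: [0.5351, -0.0297, 0.0231]
orientation: [2.245, 2.196, 0.001]
contact_force: [-2.7, -0.6, 5.8]
grip_width: 0.0273
gripper_force: 49.0
```

Call:
{"name": "drive_tool", "arguments": {"rows": [{"offset": [0, 0, -0.05], "rotation": [0, 0, 0], "claw": 0}, {"offset": [0, 0, -0.1], "rotation": [0, 0, 0], "claw": 0}, {"offset": [0, 0, -0.2], "rotation": [0, 0, 0], "claw": 0}, {"offset": [0, 0, -0.35], "rotation": [0, 0, 0], "claw": 0}, {"offset": [0, 0, -0.5], "rotation": [0, 0, 0], "claw": 0}, {"offset": [0, 0, -0.65], "rotation": [0, 0, 0], "claw": 0}, {"offset": [0, 0, -0.8], "rotation": [0, 0, 0], "claw": 0}, {"offset": [0, 0, -0.95], "rotation": [0, 0, 0], "claw": 0}, {"offset": [0, 0, -1], "rotation": [0, 0, 0], "claw": 0}, {"offset": [0, 0, -1], "rotation": [0, 0, 0], "claw": 0}, {"offset": [0, 0, -1], "rotation": [0, 0, 0], "claw": 0}]}}

```text
clock: 30.97
tcp_pos: [0.5343, -0.0299, 0.172]
orientation: [2.246, 2.196, -0.0]
contact_force: [0.4, 0.5, -0.6]
grip_width: 0.0274
gripper_force: 49.3
```

```bash
python3 held.py k2 | grep -E "wrist|side|lowest|^[0-9]"
```

```text
30.9667 [ 0.5343 -0.0299  0.172 ] [ 2.246  2.196 -0.   ] 0.027428026755537276 49.33230685070157 [ 0.41  0.54 -0.59]
wrist -0.02 28 [-0.0156  0.0059] [0.0168 0.0161]
wrist -0.01 1677 [-0.0182 -0.0173] [0.0189 0.0167]
wrist 0.0 615 [-0.0111 -0.0088] [0.0114 0.0096]
wrist 0.01 234 [-0.0066 -0.0026] [0.0076 0.0053]
wrist 0.02 60 [-0.0057  0.0013] [0.0061 0.0073]
wrist 0.03 267 [-0.0239  0.0005] [0.0265 0.0124]
wrist 0.04 415 [-0.0258  0.0029] [0.028  0.0129]
wrist lowest 0.1623
side -0.02 29 [-0.0197 -0.0062] [0.009  0.0172]
side -0.01 87 [-0.0201 -0.0156] [0.0165 0.0186]
side 0.0 35 [-0.015  -0.0054] [0.0065 0.0085]
side 0.01 24 [-0.0094 -0.0066] [0.0034 0.0074]
side 0.02 18 [-0.0091 -0.0048] [0.0052 0.0078]
side 0.03 50 [-0.0255 -0.0022] [0.0245 0.0124]
side 0.04 40 [-0.0275 -0.0024] [0.0268 0.0147]
side lowest 0.1558
```

Call:
{"name": "drive_tool", "arguments": {"rows": [{"offset": [0, 0, -0.2], "rotation": [0, 0, 0], "claw": 0}, {"offset": [0.15, -0.005, -0.3], "rotation": [0, 0, 0], "claw": 0}, {"offset": [0.35, -0.01, -0.3], "rotation": [0, 0, 0], "claw": 0}, {"offset": [0.55, -0.02, -0.3], "rotation": [0, 0, 0], "claw": 0}, {"offset": [0.75, -0.03, -0.3], "rotation": [0, 0, 0], "claw": 0}, {"offset": [0.87, -0.036, -0.3], "rotation": [0, 0, 0], "claw": 0}]}}

```text
clock: 31.62
tcp_pos: [0.5309, 0.1045, 0.2162]
orientation: [-2.241, -2.199, 0.0]
contact_force: [0.1, 0.8, -0.7]
grip_width: 0.0273
gripper_force: 49.5
```

Call:
{"name": "drive_tool", "arguments": {"rows": [{"offset": [0.2, -0.01, 0], "rotation": [0, 0, 0], "claw": 0}, {"offset": [0.4, -0.02, 0], "rotation": [0, 0, 0], "claw": 0}, {"offset": [0.6, -0.03, 0], "rotation": [0, 0, 0], "claw": 0}, {"offset": [0.8, -0.036, 0], "rotation": [0, 0, 0], "claw": 0}, {"offset": [0.87, -0.036, 0], "rotation": [0, 0, 0], "claw": 0}]}}

```text
clock: 32.03
tcp_pos: [0.5276, 0.2367, 0.2161]
orientation: [-2.237, -2.201, -0.0]
contact_force: [-0.4, 0.6, -0.9]
grip_width: 0.027
gripper_force: 49.5
```

Call:
{"name": "drive_tool", "arguments": {"rows": [{"offset": [0.2, -0.01, 0], "rotation": [0, 0, 0], "claw": 0}, {"offset": [0.4, -0.02, 0], "rotation": [0, 0, 0], "claw": 0}, {"offset": [0.6, -0.03, 0], "rotation": [0, 0, 0], "claw": 0}, {"offset": [0.8, -0.036, 0], "rotation": [0, 0, 0], "claw": 0}, {"offset": [0.87, -0.036, 0], "rotation": [0, 0, 0], "claw": 0}, {"offset": [0.87, -0.036, 0], "rotation": [0, 0, 0], "claw": 0}, {"offset": [0.87, -0.036, 0], "rotation": [0, 0, 0], "claw": 0}, {"offset": [0.87, -0.036, 0], "rotation": [0, 0, 0], "claw": 0}]}}

```text
clock: 32.7
tcp_pos: [0.5275, 0.3598, 0.2163]
orientation: [2.247, 2.194, -0.003]
contact_force: [1.0, 0.1, -0.9]
grip_width: 0.027
gripper_force: 49.5
```

```bash
python3 held.py k3 | grep -E "wrist -|^[0-9]"; cat > tray.py <<'E'
from m import *
import sys
X=cloud(load(sys.argv[1])); T=sel(X,.36,.6,.25,.45,.014,.0225); print(len(T),rect(T),np.median(T[:,2]))
F=sel(X,.37,.6,.3,.42,.004,.0115)
for n,c in(('big',(.437,.355)),('small',(.527,.363))):
    P=F[np.hypot(F[:,0]-c[0],F[:,1]-c[1])<.042]; 
    if len(P)>20: print(n,len(P),cv2.minEnclosingCircle(P[:,:2].astype(np.float32)),np.percentile(P,1,axis=0).round(4),np.percentile(P,99,axis=0).round(4),np.median(P[:,2]))
E
python3 tray.py k3wrist
```

```text
32.7 [0.5275 0.3598 0.2163] [ 2.247  2.194 -0.003] 0.027016625719117282 49.479828332550824 [ 0.96  0.08 -0.86]
wrist -0.02 16 [-0.0157  0.0074] [0.0156 0.016 ]
wrist -0.01 1696 [-0.0182 -0.0174] [0.0189 0.0165]
11446 (array([0.4833, 0.3448]), array([0.1191, 0.1987]), np.float32(4.62)) 0.017964857440772808
big 2530 ((0.43770113587379456, 0.35489484667778015), 0.034248098731040955) [0.4052 0.3227 0.0065] [0.4688 0.3858 0.0106] 0.008369954282057532
small 1748 ((0.5274971723556519, 0.3612968325614929), 0.027913881465792656) [0.5015 0.3359 0.0065] [0.5538 0.3871 0.0107] 0.00834654647773151
```

View pics/k3wrist.png

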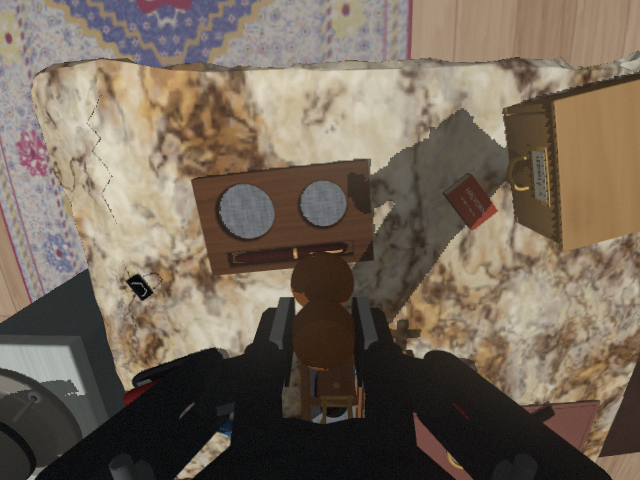

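The wrist view shows the pen tray, with the large well at (246,210), the small one at (323,203) and the pen at (290,254), which confirms the layout. The stamp is held upright at (325,300). The small well's centre is (0.5275, 0.3613).

Call:
{"name": "drive_tool", "arguments": {"rows": [{"offset": [0.013, -0.002, 0.15], "rotation": [0, 0, 0], "claw": 0}, {"offset": [0.013, -0.002, 0.35], "rotation": [0, 0, 0], "claw": 0}, {"offset": [0.013, -0.002, 0.55], "rotation": [0, 0, 0], "claw": 0}, {"offset": [0.013, -0.002, 0.75], "rotation": [0, 0, 0], "claw": 0}, {"offset": [0.013, -0.002, 0.87], "rotation": [0, 0, 0], "claw": 0}, {"offset": [0.013, -0.002, 0.93], "rotation": [0, 0, 0], "claw": 0}, {"offset": [0.013, -0.002, 0.93], "rotation": [0, 0, 0], "claw": 0}, {"offset": [0.013, -0.002, 0.93], "rotation": [0, 0, 0], "claw": 0}, {"offset": [0.013, -0.002, 0.93], "rotation": [0, 0, 0], "claw": 0}]}}

```text
clock: 33.6
tcp_pos: [0.5278, 0.3647, 0.0795]
orientation: [2.246, 2.196, 0.004]
contact_force: [0.0, -0.0, 0.5]
grip_width: 0.0273
gripper_force: 49.5
```

```bash
python3 held.py k4 | grep -E "wrist -|^[0-9]"; python3 tray.py k4wrist
```

```text
33.6 [0.5278 0.3647 0.0795] [2.246 2.196 0.004] 0.02726963407048301 49.47809572331607 [ 0.01 -0.03  0.48]
wrist -0.06 105 [-0.0597 -0.0493] [0.0559 0.0454]
wrist -0.02 26 [-0.0112  0.0045] [0.0174 0.0161]
wrist -0.01 1681 [-0.0182 -0.0172] [0.0189 0.0168]
20790 (array([0.4836, 0.3446]), array([0.1192, 0.1996]), np.float32(4.74)) 0.01795938588777639
big 5129 ((0.43709301948547363, 0.3539910316467285), 0.034384727478027344) [0.4053 0.3219 0.007 ] [0.468  0.3848 0.0108] 0.008473707722890599
small 2507 ((0.5275782942771912, 0.3615685999393463), 0.027962740510702133) [0.5017 0.3486 0.0068] [0.5545 0.3868 0.0101] 0.008391406856860557
```

Call:
{"name": "drive_tool", "arguments": {"rows": [{"offset": [-0.018, -0.004, 0.08], "rotation": [0, 0, 0], "claw": 0}, {"offset": [-0.018, -0.004, 0.15], "rotation": [0, 0, 0], "claw": 0}, {"offset": [-0.018, -0.004, 0.22], "rotation": [0, 0, 0], "claw": 0}, {"offset": [-0.018, -0.004, 0.28], "rotation": [0, 0, 0], "claw": 0}, {"offset": [-0.018, -0.004, 0.33], "rotation": [0, 0, 0], "claw": 0}, {"offset": [-0.018, -0.004, 0.355], "rotation": [0, 0, 0], "claw": 0}, {"offset": [-0.018, -0.004, 0.366], "rotation": [0, 0, 0], "claw": 0}, {"offset": [-0.018, -0.004, 0.366], "rotation": [0, 0, 0], "claw": 0}, {"offset": [-0.018, -0.004, 0.366], "rotation": [0, 0, 0], "claw": 0}]}}

```text
clock: 34.5
tcp_pos: [0.5255, 0.3619, 0.0233]
orientation: [-2.245, -2.197, 0.001]
contact_force: [-2.0, -1.7, 6.1]
grip_width: 0.0275
gripper_force: 50.1
```

Call:
{"name": "drive_tool", "arguments": {"rows": [{"offset": [0, 0, 0], "rotation": [0, 0, 0], "claw": 0.4}, {"offset": [0, 0, 0], "rotation": [0, 0, 0], "claw": 0.6}, {"offset": [0, 0, 0], "rotation": [0, 0, 0], "claw": 0.6}, {"offset": [0, 0, 0], "rotation": [0, 0, 0], "claw": 0.6}, {"offset": [0, 0, 0], "rotation": [0, 0, 0], "claw": 0.6}, {"offset": [0, 0, -0.1], "rotation": [0, 0, 0], "claw": 0.6}, {"offset": [0, 0, -0.3], "rotation": [0, 0, 0], "claw": 0.6}, {"offset": [0, 0, -0.55], "rotation": [0, 0, 0], "claw": 0.6}, {"offset": [0, 0, -0.8], "rotation": [0, 0, 0], "claw": 0.6}, {"offset": [0, 0, -1], "rotation": [0, 0, 0], "claw": 0.6}, {"offset": [0, 0, -1], "rotation": [0, 0, 0], "claw": 0.6}, {"offset": [0, 0, -1], "rotation": [0, 0, 0], "claw": 0.6}]}}

```text
clock: 35.5
tcp_pos: [0.5272, 0.3625, 0.1762]
orientation: [2.245, 2.196, 0.008]
contact_force: [-0.7, 0.5, -1.1]
grip_width: 0.051
gripper_force: 0.0
```

Call:
{"name": "drive_tool", "arguments": {"rows": [{"offset": [-0.25, 0.015, 0], "rotation": [0, 0, 0], "claw": 0.6}, {"offset": [-0.5, 0.03, 0], "rotation": [0, 0, 0], "claw": 0.6}, {"offset": [-0.75, 0.048, 0], "rotation": [0, 0, 0], "claw": 0.6}, {"offset": [-0.83, 0.048, 0], "rotation": [0, 0, 0], "claw": 0.6}, {"offset": [-0.83, 0.048, 0], "rotation": [0, 0, 0], "claw": 0.6}]}}

```text
clock: 35.92
tcp_pos: [0.5308, 0.2309, 0.1715]
orientation: [2.252, 2.188, -0.007]
contact_force: [0.5, -0.1, 0.4]
grip_width: 0.0513
gripper_force: 0.0
```

Call:
{"name": "drive_tool", "arguments": {"rows": [{"offset": [-0.25, 0.015, 0], "rotation": [0, 0, 0], "claw": 0.6}, {"offset": [-0.5, 0.03, 0], "rotation": [0, 0, 0], "claw": 0.6}, {"offset": [-0.75, 0.048, 0], "rotation": [0, 0, 0], "claw": 0.6}, {"offset": [-0.83, 0.048, 0], "rotation": [0, 0, 0], "claw": 0.6}, {"offset": [-0.83, 0.048, 0], "rotation": [0, 0, 0], "claw": 0.6}, {"offset": [-0.83, 0.048, 0], "rotation": [0, 0, 0], "claw": 0.6}, {"offset": [-0.83, 0.048, 0], "rotation": [0, 0, 0], "claw": 0.6}, {"offset": [-0.83, 0.048, 0], "rotation": [0, 0, 0], "claw": 0.6}]}}

```text
clock: 36.58
tcp_pos: [0.5346, 0.1146, 0.1728]
orientation: [-2.241, -2.2, -0.001]
contact_force: [-0.1, -0.2, -0.2]
grip_width: 0.0512
gripper_force: 0.0
```

```bash
python3 - <<'E'
from m import *
f=snap('wrist','i1'); X=cloud(f);o=get_obs();print(o['tcp_pos'],o['orientation'],o['clock'])
P=sel(X,.5,.57,.07,.15,.06,.08);print('ink cap',P.min(0).round(4),P.max(0).round(4),np.median(P[:,2]))
T=cloud(snap('side','i1s'))
P=sel(T,.49,.56,.33,.4,.04,.13);print('stamp',len(P),P.min(0).round(4),P.max(0).round(4))
E
```

```text
[0.53469375 0.11436303 0.17274144] [-2.24168057e+00 -2.19990871e+00 -1.05157552e-03] 36.6333
ink cap [0.5185 0.096  0.06  ] [0.5515 0.1297 0.068 ] 0.0657933319641641
stamp 266 [0.5091 0.3459 0.0409] [0.5379 0.3757 0.0848]
```

Call:
{"name": "drive_tool", "arguments": {"force": 60, "rows": [{"offset": [-0.004, -0.003, 0.2], "rotation": [0, 0, 0], "claw": 0.6}, {"offset": [-0.004, -0.003, 0.45], "rotation": [0, 0, 0], "claw": 0.6}, {"offset": [-0.004, -0.003, 0.65], "rotation": [0, 0, 0], "claw": 0.6}, {"offset": [-0.004, -0.003, 0.8], "rotation": [0, 0, 0], "claw": 0.6}, {"offset": [-0.004, -0.003, 0.88], "rotation": [0, 0, 0], "claw": 0.6}, {"offset": [-0.004, -0.003, 0.9], "rotation": [0, 0, 0], "claw": 0.6}, {"offset": [-0.004, -0.003, 0.9], "rotation": [0, 0, 0], "claw": 0.6}, {"offset": [-0.004, -0.003, 0.9], "rotation": [0, 0, 0], "claw": 0.6}, {"offset": [-0.004, -0.003, 0.9], "rotation": [0, 0, 0], "claw": 0.6}]}}

```text
clock: 37.43
tcp_pos: [0.5358, 0.112, 0.0393]
orientation: [2.245, 2.196, 0.004]
contact_force: [-0.1, -0.5, 0.4]
grip_width: 0.0516
gripper_force: 0.0
```

Call:
{"name": "drive_tool", "arguments": {"rows": [{"offset": [0.005, -0.01, 0.07], "rotation": [0, 0, 0], "claw": 0.6}, {"offset": [0.005, -0.01, 0.14], "rotation": [0, 0, 0], "claw": 0.6}, {"offset": [0.005, -0.01, 0.14], "rotation": [0, 0, 0], "claw": 0.6}, {"offset": [0.005, -0.01, 0.14], "rotation": [0, 0, 0], "claw": 0.6}, {"offset": [0.005, -0.01, 0.14], "rotation": [0, 0, 0], "claw": 0.6}]}}

```text
clock: 37.85
tcp_pos: [0.5329, 0.1122, 0.0166]
orientation: [-2.246, -2.197, 0.001]
contact_force: [0.2, 0.3, -0.3]
grip_width: 0.0516
gripper_force: 0.0
```

Call:
{"name": "drive_tool", "arguments": {"rows": [{"offset": [0, 0, 0], "rotation": [0, 0, 0], "claw": 0.45}, {"offset": [0, 0, 0], "rotation": [0, 0, 0], "claw": 0.3}, {"offset": [0, 0, 0], "rotation": [0, 0, 0], "claw": 0}, {"offset": [0, 0, 0], "rotation": [0, 0, 0], "claw": 0}, {"offset": [0, 0, 0], "rotation": [0, 0, 0], "claw": 0}, {"offset": [0, 0, 0], "rotation": [0, 0, 0], "claw": 0}]}}

```text
clock: 38.35
tcp_pos: [0.5336, 0.1124, 0.0173]
orientation: [2.245, 2.196, 0.001]
contact_force: [-0.2, -0.2, 5.4]
grip_width: 0.0316
gripper_force: 59.2
```

Call:
{"name": "drive_tool", "arguments": {"rows": [{"offset": [0, 0, -0.05], "rotation": [0, 0, 0], "claw": 0}, {"offset": [0, 0, -0.1], "rotation": [0, 0, 0], "claw": 0}, {"offset": [0, 0, -0.2], "rotation": [0, 0, 0], "claw": 0}, {"offset": [0, 0, -0.35], "rotation": [0, 0, 0], "claw": 0}, {"offset": [0, 0, -0.5], "rotation": [0, 0, 0], "claw": 0}, {"offset": [0, 0, -0.65], "rotation": [0, 0, 0], "claw": 0}, {"offset": [0, 0, -0.8], "rotation": [0, 0, 0], "claw": 0}, {"offset": [0, 0, -0.95], "rotation": [0, 0, 0], "claw": 0}, {"offset": [0, 0, -1], "rotation": [0, 0, 0], "claw": 0}, {"offset": [0, 0, -1], "rotation": [0, 0, 0], "claw": 0}, {"offset": [0, 0, -1], "rotation": [0, 0, 0], "claw": 0}]}}

```text
clock: 39.27
tcp_pos: [0.5326, 0.1119, 0.1663]
orientation: [2.246, 2.197, -0.001]
contact_force: [-0.4, -0.1, -1.7]
grip_width: 0.0315
gripper_force: 59.8
```

```bash
python3 held.py i2 | grep -E "wrist|lowest|^[0-9]"
```

```text
39.2667 [0.5326 0.1119 0.1663] [ 2.246e+00  2.197e+00 -1.000e-03] 0.031537920021331316 59.80800926685333 [-0.37 -0.12 -1.67]
wrist -0.01 290 [-0.0184  0.0044] [0.0272 0.0259]
wrist 0.0 460 [-0.0185  0.0037] [0.0273 0.0261]
wrist 0.01 564 [-0.0217  0.0037] [0.027  0.0261]
wrist 0.02 2407 [-0.0221  0.0022] [0.027  0.0259]
wrist 0.03 439 [-0.025   0.0049] [0.0271 0.0174]
wrist 0.04 629 [-0.0274 -0.0106] [0.0303 0.0175]
wrist lowest 0.1605
side lowest 0.1579
```

Call:
{"name": "drive_tool", "arguments": {"rows": [{"offset": [0, -0.05, -0.2], "rotation": [0, 0, 0], "claw": 0}, {"offset": [0.15, -0.1, -0.3], "rotation": [0, 0, 0], "claw": 0}, {"offset": [0.35, -0.2, -0.3], "rotation": [0, 0, 0], "claw": 0}, {"offset": [0.55, -0.28, -0.3], "rotation": [0, 0, 0], "claw": 0}, {"offset": [0.72, -0.338, -0.3], "rotation": [0, 0, 0], "claw": 0}, {"offset": [0.8, -0.338, -0.3], "rotation": [0, 0, 0], "claw": 0}]}}

```text
clock: 39.92
tcp_pos: [0.482, 0.2373, 0.2111]
orientation: [-2.238, -2.202, 0.001]
contact_force: [-0.7, 0.7, -1.3]
grip_width: 0.0317
gripper_force: 60.1
```

Call:
{"name": "drive_tool", "arguments": {"rows": [{"offset": [0.2, -0.08, 0], "rotation": [0, 0, 0], "claw": 0}, {"offset": [0.4, -0.16, 0], "rotation": [0, 0, 0], "claw": 0}, {"offset": [0.6, -0.25, 0], "rotation": [0, 0, 0], "claw": 0}, {"offset": [0.75, -0.32, 0], "rotation": [0, 0, 0], "claw": 0}, {"offset": [0.8, -0.338, 0], "rotation": [0, 0, 0], "claw": 0}, {"offset": [0.8, -0.338, 0.2], "rotation": [0, 0, 0], "claw": 0}, {"offset": [0.8, -0.338, 0.4], "rotation": [0, 0, 0], "claw": 0}, {"offset": [0.8, -0.338, 0.6], "rotation": [0, 0, 0], "claw": 0}, {"offset": [0.8, -0.338, 0.8], "rotation": [0, 0, 0], "claw": 0}, {"offset": [0.8, -0.338, 0.93], "rotation": [0, 0, 0], "claw": 0}, {"offset": [0.8, -0.338, 0.93], "rotation": [0, 0, 0], "claw": 0}, {"offset": [0.8, -0.338, 0.93], "rotation": [0, 0, 0], "claw": 0}, {"offset": [0.8, -0.338, 0.93], "rotation": [0, 0, 0], "claw": 0}]}}

```text
clock: 41.0
tcp_pos: [0.4377, 0.3547, 0.0731]
orientation: [2.246, 2.196, 0.002]
contact_force: [-0.4, -0.4, -1.6]
grip_width: 0.0315
gripper_force: 60.0
```

```bash
python3 held.py i3 | grep -E "wrist|^[0-9]"; python3 tray.py i3wrist
```

```text
41.0 [0.4377 0.3547 0.0731] [2.246e+00 2.196e+00 2.000e-03] 0.03154910362779044 59.99326765537262 [-0.42 -0.36 -1.56]
wrist -0.06 10169 [-0.0571 -0.05  ] [0.06   0.0499]
wrist -0.01 283 [-0.0185  0.0036] [0.0274 0.0257]
wrist 0.0 471 [-0.0187  0.0037] [0.0272 0.026 ]
wrist 0.01 561 [-0.021   0.0036] [0.0272 0.0259]
wrist 0.02 2405 [-0.0223  0.0013] [0.027  0.0259]
wrist 0.03 422 [-0.0237  0.0057] [0.0233 0.0178]
wrist 0.04 643 [-0.0279 -0.0086] [0.0304 0.0175]
wrist lowest 0.007
21775 (array([0.4843, 0.3446]), array([0.1199, 0.199 ]), np.float32(4.42)) 0.017927532760875484
big 3062 ((0.43808403611183167, 0.3543809950351715), 0.03367653861641884) [0.4056 0.3433 0.0068] [0.4706 0.3858 0.0101] 0.008346112790301119
small 1575 ((0.5280886888504028, 0.362018346786499), 0.02816278114914894) [0.503  0.3348 0.0067] [0.5554 0.3876 0.011 ] 0.00822817155985443
```

Call:
{"name": "drive_tool", "arguments": {"rows": [{"offset": [0, -0.004, 0.08], "rotation": [0, 0, 0], "claw": 0}, {"offset": [0, -0.004, 0.15], "rotation": [0, 0, 0], "claw": 0}, {"offset": [0, -0.004, 0.22], "rotation": [0, 0, 0], "claw": 0}, {"offset": [0, -0.004, 0.28], "rotation": [0, 0, 0], "claw": 0}, {"offset": [0, -0.004, 0.33], "rotation": [0, 0, 0], "claw": 0}, {"offset": [0, -0.004, 0.35], "rotation": [0, 0, 0], "claw": 0}, {"offset": [0, -0.004, 0.36], "rotation": [0, 0, 0], "claw": 0}, {"offset": [0, -0.004, 0.36], "rotation": [0, 0, 0], "claw": 0}, {"offset": [0, -0.004, 0.36], "rotation": [0, 0, 0], "claw": 0}]}}

```text
clock: 41.9
tcp_pos: [0.4365, 0.3547, 0.0185]
orientation: [-2.246, -2.197, -0.001]
contact_force: [0.5, 0.8, -1.1]
grip_width: 0.0316
gripper_force: 60.1
```

Call:
{"name": "drive_tool", "arguments": {"rows": [{"offset": [0, 0, 0.006], "rotation": [0, 0, 0], "claw": 0}, {"offset": [0, 0, 0.006], "rotation": [0, 0, 0], "claw": 0}, {"offset": [0, 0, 0.006], "rotation": [0, 0, 0], "claw": 0.45}, {"offset": [0, 0, 0.006], "rotation": [0, 0, 0], "claw": 0.6}, {"offset": [0, 0, 0.006], "rotation": [0, 0, 0], "claw": 0.6}, {"offset": [0, 0, 0.006], "rotation": [0, 0, 0], "claw": 0.6}, {"offset": [0, 0, 0.006], "rotation": [0, 0, 0], "claw": 0.6}, {"offset": [0, 0, -0.1], "rotation": [0, 0, 0], "claw": 0.6}, {"offset": [0, 0, -0.3], "rotation": [0, 0, 0], "claw": 0.6}, {"offset": [0, 0, -0.55], "rotation": [0, 0, 0], "claw": 0.6}, {"offset": [0, 0, -0.8], "rotation": [0, 0, 0], "claw": 0.6}, {"offset": [0, 0, -1], "rotation": [0, 0, 0], "claw": 0.6}, {"offset": [0, 0, -1], "rotation": [0, 0, 0], "claw": 0.6}, {"offset": [0, 0, -1], "rotation": [0, 0, 0], "claw": 0.6}]}}

```text
clock: 43.07
tcp_pos: [0.4373, 0.3553, 0.1702]
orientation: [2.245, 2.196, 0.006]
contact_force: [-0.3, 0.8, -0.9]
grip_width: 0.051
gripper_force: 0.0
```

```bash
python3 lvl.py z .055 .075 .58 .65 | grep -E "side|top|^[0-9]"; python3 -c "
import cv2;a=cv2.imread('pics/zside.png')[130:430,200:520];cv2.imwrite('pics/zc.png',cv2.resize(a,None,fx=2,fy=2))"
```

```text
43.0667 [0.4373 0.3553 0.1702] 0.050989849070282575 0.0 [-0.29  0.82 -0.91]
side -0.2 41 [0.5854 0.6005 0.6108] [-0.185 -0.157] [0.0563 0.0615 0.0702]
side 0.1 69 [0.6071 0.6128 0.6204] [0.111 0.149] [0.0571 0.0613 0.0634]
side 0.15 166 [0.5939 0.615  0.6358] [0.152 0.194] [0.0561 0.0611 0.0707]
top -0.2 147 [0.5857 0.6063 0.6245] [-0.191 -0.15 ] [0.0585 0.0624 0.0718]
top -0.15 119 [0.5989 0.605  0.6116] [-0.148 -0.1  ] [0.0576 0.0622 0.0668]
top -0.1 117 [0.6003 0.6066 0.6142] [-0.098 -0.05 ] [0.0576 0.0622 0.0655]
top -0.05 120 [0.6011 0.6076 0.6143] [-0.048 -0.   ] [0.0574 0.062  0.0665]
top -0.0 115 [0.6023 0.6089 0.6167] [0.002 0.05 ] [0.0572 0.0621 0.0668]
top 0.05 118 [0.6038 0.6102 0.6169] [0.052 0.1  ] [0.0582 0.0634 0.0668]
top 0.1 113 [0.6045 0.611  0.6172] [0.1  0.15] [0.0582 0.0626 0.0676]
top 0.15 145 [0.5931 0.6139 0.6345] [0.151 0.191] [0.0571 0.0624 0.0715]
```

View pics/zc.png

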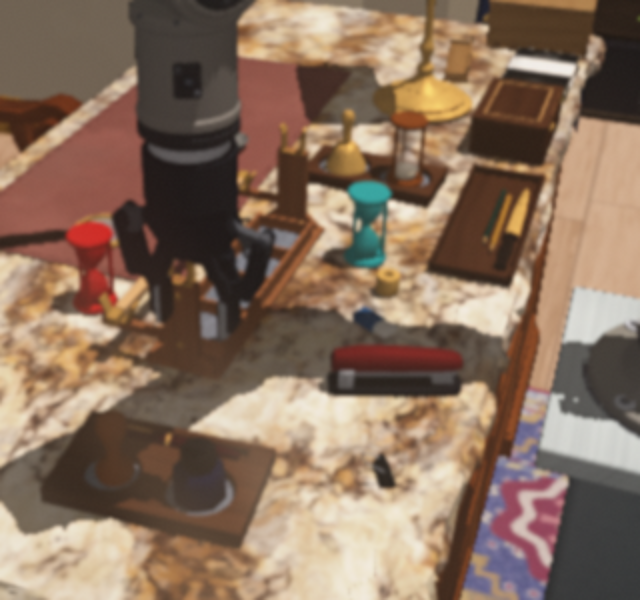

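The final view shows all four items upright in their wells: bell (348,150) and timer (408,155) in the chair's tray, stamp (110,455) and ink bottle (198,475) in the clerk's tray. The bar still lies level in the lower rests, and the gripper is clear of everything.

```bash
python3 -c "
from bench import hand_in
print(hand_in())"
```

```text
the job is handed in; nothing more can be done
None
```

The job is handed in at about 43 s of the 128 s allowed: the bar lies level in the lower rests, the bell and sand timer stand in the chair's tray, and the ink bottle and stamp stand in their wells in the clerk's tray, all upright in the last picture.

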